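# Fetch a rail hook from the right salt box and hang it on the utensil rail

## Task

In the row of three closed wooden boxes, open only the one whose lid carries a raised ring (not the disc or the cross), folding its lid right back past upright so that it stays open. Take out the steel hook that stands inside and hang it over the bar of the utensil rail, down on the bar and hanging straight, with its upturned toe towards the robot's side like the hook that already hangs there. Leave the other boxes shut and the things standing about where they are.

Things in the scene. Friction and masses are not known exactly. Their poses are not given: they have to be found in the camera images.
- box_ring: The box to open: fixed wooden box 106 x 140 x 95 mm; its lid carries a raised ring, 45 mm across, 4 mm high. One of 3 alike, 148 mm apart in a row along y on a 12 mm board; the order varies. Origin: centre of the underside; x to the back (hinge side), z up. Walls 8 mm thick, rim at z 75 mm (back wall 95); inside x -39 to +45, y -58 to +58 mm, floor at z 7 mm.
- box_ring_lid (a joint): Lid angle, 0 shut, grows as it swings up and back, stop at 1.745 (past upright). The lid (70 g) stays at whatever angle it is left: dry hinge friction 0.11 Nm, over 1 N at the pull. It is a board 96 x 140 x 9 mm; shut, it spans x -53 to +43, z 76 to 85 mm in the box's frame, overhanging the front wall by 6 mm. Its sign (ring, disc, cross) is look only: nothing to grip.
- box_ring_pull (a point): Centre of the lid's pull: a bar on the lid's top along its front edge, 22 mm long (box y), 9 mm wide (x), 9 mm high; foot 4.5 mm below this point. Turns with the lid: x along the lid to the hinge, z out of its top. So low that fingers have to tilt with the lid to keep hold; part open, let go and push on from beneath the front edge, upward along its arc (a level push jams).
- box_ring_hinge (a point): Point on the hinge axis of box_ring's lid (axis along the box's y), 44 mm behind and 81 mm above the box's origin. Fixed; axes as the box's.
- box_disc: A box that stays shut; its lid carries a raised flat disc 44 mm across. Same box, lid and pull as box_ring. (Overhead, 570 mm above the worktop, the room's fixed shelf begins 590 mm ahead of the robot's base: keep the wrist clear of it.)
- box_disc_lid (a joint): Angle of the lid of box_disc, 0 shut.
- box_cross: A box that stays shut; its lid carries a raised cross of two 46 mm bars. Same box, lid and pull as box_ring.
- box_cross_lid (a joint): Angle of the lid of box_cross, 0 shut.
- hook_mid (a point): Centre of the loose steel hook, 30 mm above its feet; it stands on them on box_ring's floor, its x roughly along the row. A strip 4 mm thick, 22 mm wide (y) bent to an inverted U in its x-z plane: two legs 47 mm high, 26 mm over both along x, gap 18 mm, round arch, 60 mm high. The foot at -x is bent out to x -29 mm and 13 mm up as the toe. 40-85 g. Grip across the legs above the toe.
- hook_crest (a point): Underside of the hook's arch: the point that comes to rest on the bar, 26 mm above hook_mid.
- hook_toe (a point): Top of the upturned toe of the hook, at x = -27 mm, 17 mm below hook_mid. It shows which way the hook faces.
- rail: Fixed steel utensil rail: round bar 12 mm thick, 260 mm long along the rail's y, its axis 150 mm above the worktop, on posts 16 mm thick (feet 70 mm across) at its ends. Origin: on the worktop below the bar's middle; -x is the robot's side. A hook like the loose one hangs fixed at y = +85 mm, toe to -x; the bar is free elsewhere.
- rail_mid (a point): Middle of the bar, on its axis, 150 mm above the worktop; axes as the rail's.
- garlic: Bystander: garlic bulb, 60 mm, loose.
- lemon: Bystander: lemon, 78 x 55 x 56 mm, loose.
- tin: Bystander: food tin, 57 mm across, 72 mm high, loose.
- candle: Bystander: small tea light, 38 mm across, 15 mm high, loose.

How it is judged:
By the outcome, as a careful person would: the job done as asked, in the order asked, and still so for the second after the job is handed in, with the robot touching nothing.
It also fails if it takes over 72 s, if anything falls off the work surface, if the arm or the gripper's body presses on something with over 40 N, if the wrist force passes 120 N, or if a joint passes its speed limit or range.

## Robot

A 6-joint arm with a two-finger parallel gripper is mounted at the origin on a cart in front of the work surface, level with it; the furniture and walls round the work are solid. World frame = base frame: x ahead of the robot, y to its left, z up, the work surface at z = 0. Lengths are in m, angles in rad, forces in N, time in s.
With the tool pointing down it reaches from about 0.3 to 0.775 m from the base axis. Payload 14.6 kg.
Tool frame: the origin (TCP) lies at the very end of the fingers, on their centre line; the grasp point (between the pads) lies 19 mm behind it; y points along the fingers, x is the direction in which the jaws open and shut, and the axes are right-handed (so a half turn about y gives the same grasp; the last joint's range is limited). The gripper opens to 94 mm and grips with 3 to 60 N. Pads are 16 mm wide; open, the fingers measure 119 mm over their backs; the gripper's body (75 mm by 177 mm) begins 78 mm behind the grasp point.
Start: joints at [1.087, 0.3, 1.521, -0, 1.321, -0.067], TCP at [0.223, 0.503, 0.205] pointing down, gripper open.
Joint ranges: [-3.03, 3.03], [-0.79, 2.21], [0.23, 2.52], [-1.04, 4.18], [0, 3.07], [-2.55, 2.55]. Speed limits (rad/s): [2.22, 2.22, 2.57, 3.14, 3.14, 3.14].

## Interface

Orientations are given as [roll, pitch, yaw] about the fixed x, y, z axes, in that order (R = Rz(yaw) Ry(pitch) Rx(roll)).
In Python, from station import get_obs, cams, hand_in gives the robot as it stands. The module is installed in compiled form; this text tells all that it offers.
- The arm moves only by the tool step_arm, never from a script. Its argument "plan" is a list of rows, each an object with "grip": the closure, from -1 (fully open) to 1 (shut), so that 0 is half open; "slide": the shift along the tool's x, y, z in m, a list of three; "spin": the turn about the tool's y in degrees. A call has 1 to 20 rows; each row shifts and turns the commanded pose from where the row before left it, along the tool's axes as they then stand; what a row does not reach is not made up. A row lasts 1/12 s, in which the tool goes at most 41.7 mm and 7.16 degrees, less where a joint would pass 70% of its speed; a pose out of reach is approached as far as the arm can. A call is refused whole if a number of a shift passes 0.0417 or a number of a turn 7.16, either way. A call with a gripper value outside its range is refused whole. The fingers move at their own pace and stop on an object; "force" is the grip in N (left out, the last holds). Time passes only in rows, so rows that do not move let the fingers close. It gives the time, the measured TCP pose, the force and the opening at its end, in the units of the state.
- get_obs(): the state, without advancing time (a new reading comes with each control period).
- cams.camera(name): name is "side" or "top" or "wrist"; returns the picture (384x512x3 uint8, blue, green, red); there is no depth.
- cams.calibration(name): a dict with "K" (3x3 intrinsics, pixels), "k1" (the pictures are not rectified: a ray, as slopes to the right and down, at radius r is drawn at 1 + k1 r^2 times it, then the intrinsics apply), "T" (4x4, takes a point from camera to world coordinates). Camera axes: x right, y up, looking along -z (the intrinsics and any distortion apply to the point x, -y, -z); pixel columns grow to the right and rows downward; lengths in m; the calibration is good to about 2 mm. A picture is of the moment at which its call begins: read the wrist's pose just before it. calibration takes no time and is no camera call; for the wrist camera it gives the pose at the moment of the call.
- hand_in(): hands the job in, once; it reports no verdict.
The state is a dict: "time_s": time; "qpos": joint angles; "joint_vel": joint speeds; "tau": joint torques, N m; "ee_pos": TCP position; "eef_rot": TCP orientation; "force": force on the tool from outside, world axes, zero at the start; "moment": the same for the moment, N m; "grip_width": finger opening in m.
Only numpy, scipy, OpenCV 4.12 (cv2) and the standard library are available. Lean on these libraries where they do the work, as an engineer would, in place of code of your own. Each camera call takes 0.05 s, during which the arm holds its last target.

## Working session

There is one attempt and no reset: what is moved stays moved. The work goes in short steps, Python scripts to look and compute and a tool call to move; the robot and the scene stay as the last step left them, time stands still between calls to the robot, and variables do not carry over. Pictures are saved under pics/ and viewed, and the job is handed in when it is done.

Besides the shell and the picture viewer there is one more tool, called after "Call:" as name(argument=value, ...), one argument or row to a line, values as JSON. step_arm: Moves the arm, as the interface text tells. Its arguments: {"type":"object","properties":{"plan":{"type":"array","items":{"type":"object","properties":{"grip":{"type":"number"},"slide":{"type":"array","items":{"type":"number"}},"spin":{"type":"number"}}}},"force":{"type":"number"}},"required":["plan"]}

```bash
ls; mkdir -p pics; python3 - <<'E'
from station import get_obs,cams
import cv2
o=get_obs();print(o)
for n in ["side","top","wrist"]:
    c=cams.calibration(n);print(n,c)
    cv2.imwrite(f"pics/{n}0.png",cams.camera(n))
E
```

```text
pics
{'time_s': 0.0, 'qpos': array([ 1.08735666e+00,  3.00476742e-01,  1.52158908e+00, -3.82812472e-06,
        1.32069818e+00, -6.65679819e-02]), 'joint_vel': array([ 0.00089347,  0.00191266, -0.00019061, -0.00066381, -0.00066605,
        0.0008092 ]), 'tau': array([ 6.63431565e-04, -5.31815815e+01, -3.52724719e+01,  7.09097763e-02,
        2.45465885e-02, -1.37201005e-04]), 'ee_pos': array([0.22255961, 0.50266735, 0.20487985]), 'eef_rot': array([-1.57072211e+00,  1.16900050e-03,  1.15392563e+00]), 'force': array([-0.3199582 ,  0.30963405, -0.50093844]), 'moment': array([ 0.04510142, -0.02396322,  0.01654514]), 'grip_width': 0.09435635598798474}
side {'K': array([[454.99916672,   0.        , 254.64484252],
       [  0.        , 454.99916672, 190.73606081],
       [  0.        ,   0.        ,   1.        ]]), 'k1': -0.03547964852730037, 'T': array([[ 0.93966423,  0.1527235 , -0.30611544, -0.01997285],
       [-0.34174234,  0.45985953, -0.81959831, -1.36214309],
       [ 0.01559818,  0.87475982,  0.48430564,  0.91260789],
       [ 0.        ,  0.        ,  0.        ,  1.        ]])}

[... 285 characters left out ...]
     [-9.99800259e-01, -2.11104330e-03, -1.98742677e-02,
        -2.29838140e-02],
       [-1.99860060e-02,  1.08134676e-01,  9.93935336e-01,
         1.12076570e+00],
       [ 0.00000000e+00,  0.00000000e+00,  0.00000000e+00,
         1.00000000e+00]])}
wrist {'K': array([[288.75805054,   0.        , 260.88694757],
       [  0.        , 288.75805054, 194.46029712],
       [  0.        ,   0.        ,   1.        ]]), 'k1': -0.06269577465077825, 'T': array([[ 0.40402369, -0.87635532, -0.26223314,  0.14545574],
       [ 0.91474758,  0.38665433,  0.11719769,  0.53794255],
       [-0.00131324, -0.28722777,  0.95786141,  0.38403909],
       [ 0.        ,  0.        ,  0.        ,  1.        ]])}
```

View pics/side0.png

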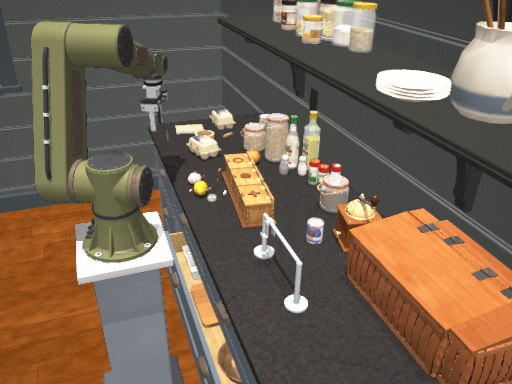

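View pics/top0.png

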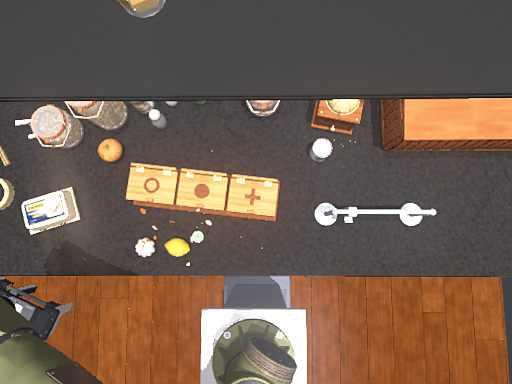

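View pics/wrist0.png

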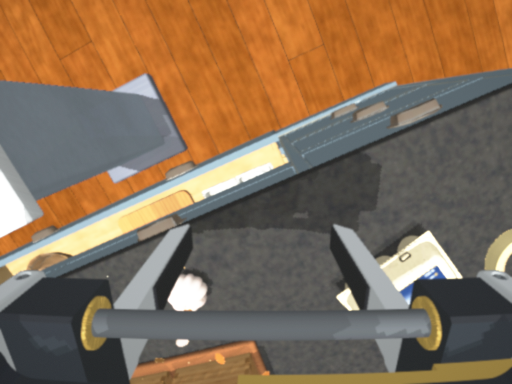

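```bash
cat > h.py <<'E'
import numpy as np,cv2
from station import get_obs,cams
def ray(c,u,v):
    K=c["K"];k=c["k1"]
    xd=(u-K[0,2])/K[0,0];yd=(v-K[1,2])/K[1,1]
    x,y=xd,yd
    for _ in range(30):
        s=1+k*(x*x+y*y);x,y=xd/s,yd/s
    d=c["T"][:3,:3]@np.array([x,-y,-1.]);return c["T"][:3,3],d/np.linalg.norm(d)
def atz(c,u,v,z):
    o,d=ray(c,u,v);return o+d*(z-o[2])/d[2]
def proj(c,p):
    q=c["T"][:3,:3].T@(np.array(p)-c["T"][:3,3]);x=q[0]/-q[2];y=-q[1]/-q[2]
    s=1+c["k1"]*(x*x+y*y);K=c["K"];return np.array([K[0,0]*x*s+K[0,2],K[1,1]*y*s+K[1,2]])
def tri(obs):
    A=np.zeros((3,3));b=np.zeros(3);R=[]
    for c,u,v in obs:
        o,d=ray(c,u,v);P=np.eye(3)-np.outer(d,d);A+=P;b+=P@o;R.append((o,P))
    p=np.linalg.solve(A,b);return p,[np.linalg.norm(P@(p-o)) for o,P in R]
def zoom(im,x0,y0,x1,y1,f,name):
    cv2.imwrite(name,cv2.resize(im[y0:y1,x0:x1],None,fx=f,fy=f,interpolation=cv2.INTER_CUBIC))
E
python3 - <<'E'
from h import *
t=cv2.imread("pics/top0.png");s=cv2.imread("pics/side0.png")
zoom(t,120,155,290,265,4.7,"pics/topbox.png")
zoom(t,305,130,445,235,5,"pics/toprail.png")
zoom(s,180,140,340,260,5,"pics/sidebox.png")
zoom(s,240,200,340,320,5,"pics/siderail.png")
E
```

```text
(no output)
```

View pics/topbox.png

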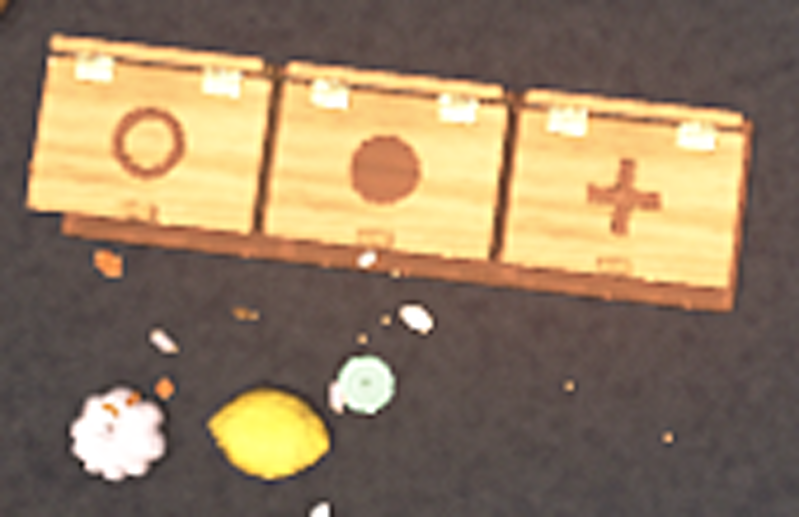

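View pics/toprail.png

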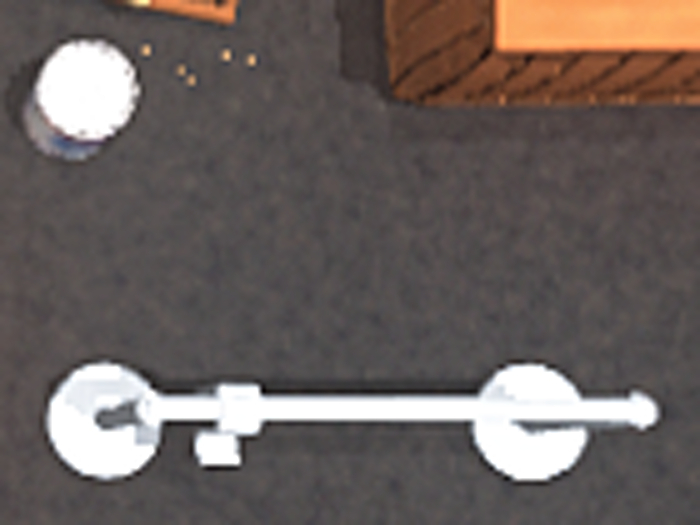

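View pics/sidebox.png

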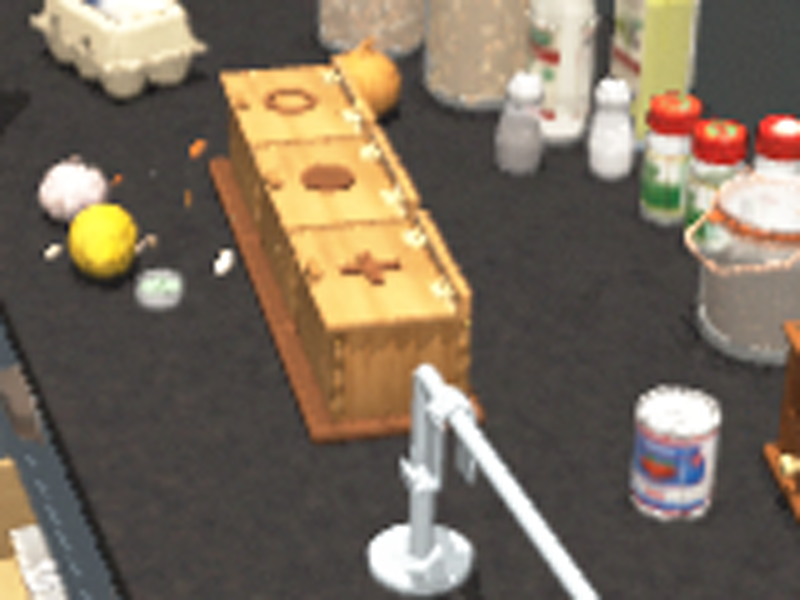

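View pics/siderail.png

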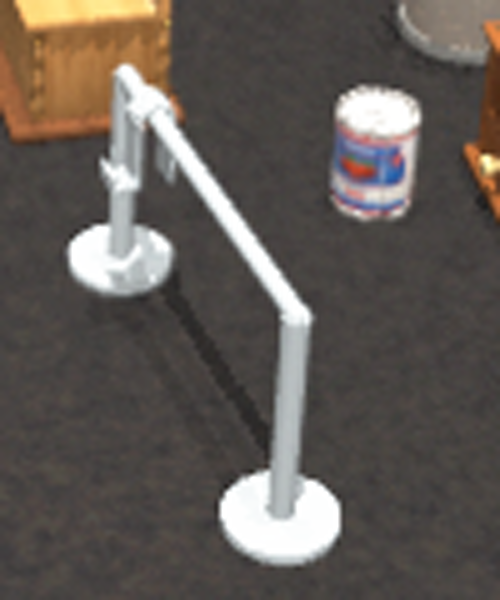

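```bash
python3 - <<'E'
from h import *
np.set_printoptions(precision=4,suppress=True)
T=cams.calibration("top");S=cams.calibration("side")
tb=lambda U,V:(T,(U+.5)/4.7-.5+120,(V+.5)/4.7-.5+155)
tr=lambda U,V:(T,(U+.5)/5-.5+305,(V+.5)/5-.5+130)
sb=lambda U,V:(S,(U+.5)/5-.5+180,(V+.5)/5-.5+140)
sr=lambda U,V:(S,(U+.5)/5-.5+240,(V+.5)/5-.5+200)
for n,a,b in [("ring",(149,143),(291,100)),("disc",(385,169),(329,178)),("cross",(624,197),(372,267)),("pullR",(141,209),(241,102)),("pullD",(376,236),(275,182)),("pullC",(614,264),(314,271))]:
    print(n,tri([tb(*a),sb(*b)]),"atz",atz(*tb(*a),0.097))
print("rail ends", tri([tr(148,408),sr(125,72)]),tri([tr(645,411),sr(298,318)]))
print(atz(*tr(148,408),.15),atz(*tr(645,411),.15),"hook",atz(*tr(240,408),.158),"toe",atz(*tr(219,447),.113))
print("feet",atz(*tr(105,420),.004),atz(*tr(530,421),.004))
print("tin",atz(*tr(85,90),.072),"lemon",atz(*tb(270,433),.03),"garlic",atz(*tb(118,432),.03),"candle",atz(*tb(366,384),.015))
E
```

```text
ring (array([0.5207, 0.294 , 0.0976]), [np.float64(0.0003969691504512808), np.float64(0.0003969691504511964)]) atz [0.5212 0.2941 0.097 ]
disc (array([0.5042, 0.1473, 0.0976]), [np.float64(0.00040993295956479715), np.float64(0.00040993295956472505)]) atz [0.5047 0.1473 0.097 ]
cross (array([ 0.4866, -0.0002,  0.0987]), [np.float64(0.00025297240490386626), np.float64(0.0002529724049037825)]) atz [ 0.487  -0.0002  0.097 ]
pullR (array([0.4786, 0.297 , 0.1006]), [np.float64(0.0012906230631128293), np.float64(0.0012906230631129028)]) atz [0.4802 0.2978 0.097 ]
pullD (array([0.462 , 0.1523, 0.0984]), [np.float64(0.0011985366587506845), np.float64(0.0011985366587509243)]) atz [0.4632 0.1522 0.097 ]
pullC (array([0.4447, 0.0061, 0.0995]), [np.float64(0.001017991732671158), np.float64(0.0010179917326712151)]) atz [0.4459 0.0059 0.097 ]
rail ends (array([ 0.4411, -0.2234,  0.1491]), [np.float64(0.0005402436293418056), np.float64(0.0005402436293418515)]) (array([ 0.439 , -0.4887,  0.15  ]), [np.float64(0.0007609918252253823), np.float64(0.0007609918252253666)])
[ 0.4415 -0.2234  0.15  ] [ 0.4398 -0.489   0.15  ] hook [ 0.4411 -0.2709  0.158 ] toe [ 0.4216 -0.2701  0.113 ]
feet [ 0.4421 -0.2266  0.004 ] [ 0.4413 -0.4886  0.004 ]
tin [ 0.6359 -0.2066  0.072 ] lemon [0.3406 0.2303 0.03  ] garlic [0.3412 0.329  0.03  ] candle [0.3718 0.1712 0.015 ]
```

```bash
python3 - <<'E'
from h import *
S=cams.calibration("side");s=cv2.imread("pics/side0.png")
for z in np.arange(.2,.6,.05): print(z,proj(S,(0.2226,.5027,z)))
zoom(s,20,10,200,150,4.4,"pics/sidearm.png")
E
```

```text
0.2 [156.65341938 127.52090948]
0.25 [155.63355955 116.42593983]
0.3 [154.59282365 105.05881862]
0.35 [153.53075608  93.41103338]
0.39999999999999997 [152.44690428  81.47382029]
0.44999999999999996 [151.34082129  69.23816641]
0.49999999999999994 [150.21206878  56.69481417]
0.5499999999999999 [149.06022052  43.83426852]
```

View pics/sidearm.png

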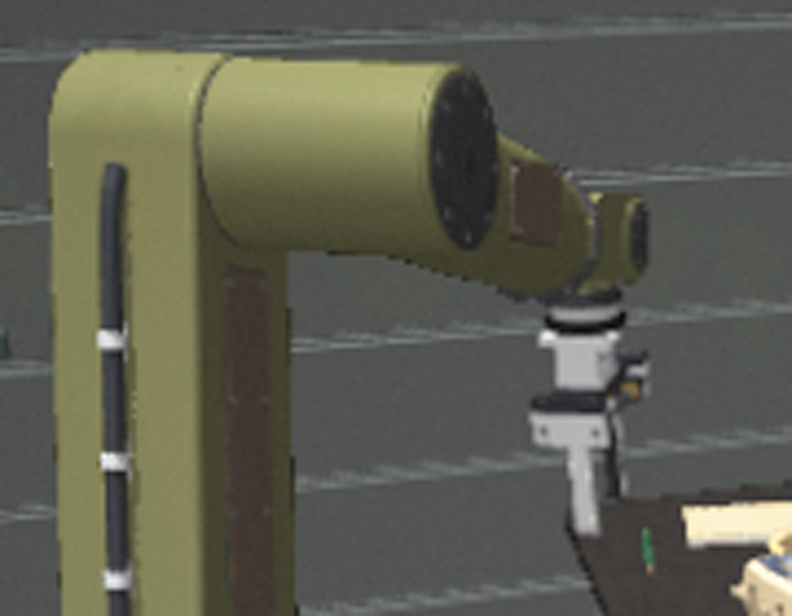

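Call:
step_arm(
  plan=[
    {"grip": 0.1, "slide": [0, 0, 0], "spin": -5.7},
    {"grip": 0.1, "slide": [0, 0, 0], "spin": -5.7},
    {"grip": 0.1, "slide": [0, 0, 0], "spin": -5.8},
    {"grip": 0.1, "slide": [-0.0172, 0, -0.0283]},
    {"grip": 0.1, "slide": [-0.0172, 0, -0.0283]},
    {"grip": 0.1, "slide": [-0.0172, 0, -0.0283]},
    {"grip": 0.1, "slide": [-0.0172, 0, -0.0283]},
    {"grip": 0.1, "slide": [-0.0172, 0, -0.0283]},
    {"grip": 0.1, "slide": [-0.0172, 0, -0.0283]},
    {"grip": 0.1, "slide": [-0.0172, 0, -0.0283]},
    {"grip": 0.1, "slide": [-0.0172, 0, -0.0283]},
    {"grip": 0.1, "slide": [-0.0172, 0, -0.0283]},
    {"grip": 0.1, "slide": [-0.0172, 0, -0.0283]},
    {"grip": 0.1},
    {"grip": 0.1},
  ],
  force=15,
)

```text
schema error: expected keys grip, slide, spin
```

```bash
python3 - <<'E'
from h import *
o=get_obs();print(o["time_s"],o["ee_pos"],o["eef_rot"],o["grip_width"],o["qpos"])
c=cams.calibration("wrist");im=cams.camera("wrist");np.save("pics/w1.npy",np.array([c],dtype=object),allow_pickle=True)
cv2.imwrite("pics/w1.png",im)
for n,p in [("pull",(.478,.2991,.1015)),("ring",(.5207,.2941,.099)),("hingeL",(.5694,.2884,.093)),("tcp",o["ee_pos"])]: print(n,proj(c,p))
E
```

```text
0.15 [0.22257632 0.50274644 0.20503965] [-1.57070097e+00  8.26841896e-04  1.15399320e+00] 0.09416708251666216 [ 1.08737508e+00  3.00320011e-01  1.52141456e+00  4.13955236e-05
  1.32068944e+00 -6.66283481e-02]
pull [200.77693283 411.49230403]
ring [211.99251214 429.02908366]
hingeL [223.96513261 444.94743685]
tcp [259.64967952 238.26060375]
```

View pics/w1.png

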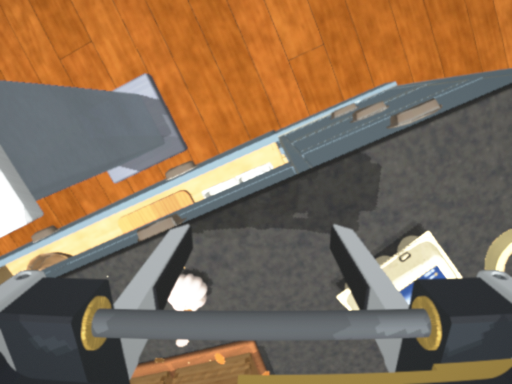

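Call:
step_arm(
  plan=[
    {"grip": 0.1, "slide": [0, 0, 0], "spin": -5.7},
    {"grip": 0.1, "slide": [0, 0, 0], "spin": -5.7},
    {"grip": 0.1, "slide": [0, 0, 0], "spin": -5.8},
    {"grip": 0.1, "slide": [-0.0172, 0, -0.0283], "spin": 0},
    {"grip": 0.1, "slide": [-0.0172, 0, -0.0283], "spin": 0},
    {"grip": 0.1, "slide": [-0.0172, 0, -0.0283], "spin": 0},
    {"grip": 0.1, "slide": [-0.0172, 0, -0.0283], "spin": 0},
    {"grip": 0.1, "slide": [-0.0172, 0, -0.0283], "spin": 0},
    {"grip": 0.1, "slide": [-0.0172, 0, -0.0283], "spin": 0},
    {"grip": 0.1, "slide": [-0.0172, 0, -0.0283], "spin": 0},
    {"grip": 0.1, "slide": [-0.0172, 0, -0.0283], "spin": 0},
    {"grip": 0.1, "slide": [-0.0172, 0, -0.0283], "spin": 0},
    {"grip": 0.1, "slide": [-0.0172, 0, -0.0283], "spin": 0},
    {"grip": 0.1, "slide": [0, 0, 0], "spin": 0},
    {"grip": 0.1, "slide": [0, 0, 0], "spin": 0},
  ],
  force=15,
)

```text
time_s: 1.45
ee_pos: [0.4844, 0.2982, 0.205]
eef_rot: [-1.57, 0.0, 1.452]
force: [-0.5, 0.0, -0.6]
grip_width: 0.0424
```

```bash
cat >> h.py <<'E'
def look(name):
    import pickle
    o=get_obs();c=cams.calibration("wrist");im=cams.camera("wrist")
    pickle.dump((o,c),open(f"pics/{name}.pkl","wb"));cv2.imwrite(f"pics/{name}.png",im)
    print(o["time_s"],o["ee_pos"].round(4),o["eef_rot"].round(4),"grip",round(o["grip_width"],4),"F",o["force"].round(2),"q",o["qpos"].round(3))
    return o,c,im
E
python3 - <<'E'
from h import *
o,c,im=look("w2")
for n,p in [("pull",(.478,.2991,.1015)),("ring",(.5207,.2941,.099)),("hingeL",(.5694,.2884,.093)),("tcp",o["ee_pos"])]: print(n,proj(c,p))
E
```

```text
1.45 [0.4844 0.2982 0.205 ] [-1.5702e+00  4.0000e-04  1.4517e+00] grip 0.0424 F [-0.5   0.04 -0.65] q [ 0.487  0.343  1.466  0.     1.334 -0.964]
pull [260.14764046 188.18712299]
ring [260.25009666 226.43312693]
hingeL [260.36627403 264.16042043]
tcp [259.38237951 237.9461904 ]
```

View pics/w2.png

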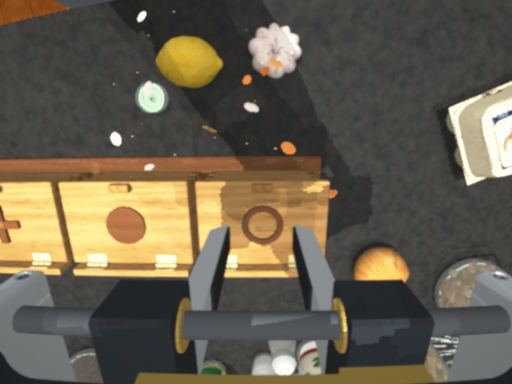

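```bash
python3 - <<'E'
from h import *
zoom(cv2.imread("pics/w2.png"),180,160,350,285,4.7,"pics/w2z.png")
E
```

```text
(no output)
```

View pics/w2z.png

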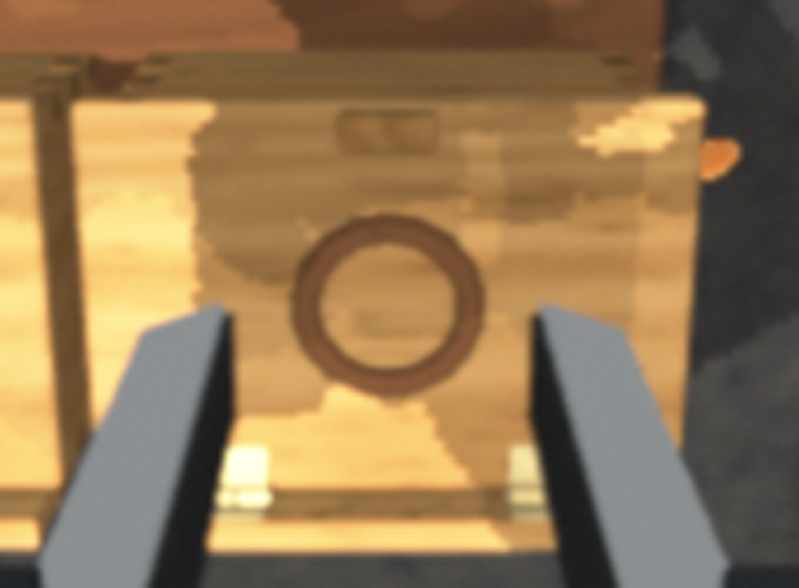

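Call:
step_arm(
  plan=[
    {"grip": 0.1, "slide": [0, 0.025, 0], "spin": 0},
    {"grip": 0.1, "slide": [0, 0.025, 0], "spin": 0},
    {"grip": 0.1, "slide": [0, 0.025, 0], "spin": 0},
    {"grip": 0.1, "slide": [0, 0.02, 0], "spin": 0},
    {"grip": 0.1, "slide": [0, 0.006, 0], "spin": 0},
    {"grip": 0.1, "slide": [0, 0.003, 0], "spin": 0},
    {"grip": 0.1, "slide": [0, 0.002, 0], "spin": 0},
    {"grip": 0.1, "slide": [0, 0, 0], "spin": 0},
    {"grip": 0.1, "slide": [0, 0, 0], "spin": 0},
  ],
)

```text
time_s: 2.25
ee_pos: [0.484, 0.2996, 0.1006]
eef_rot: [-1.572, -0.001, 1.454]
force: [-0.0, 0.0, 0.4]
grip_width: 0.0424
```

```bash
python3 - <<'E'
from h import *
o,c,im=look("w3")
zoom(im,180,130,350,255,4.7,"pics/w3z.png")
E
```

```text
2.25 [0.484  0.2996 0.1006] [-1.5722e+00 -1.0000e-03  1.4545e+00] grip 0.0424 F [-0.04  0.02  0.45] q [ 0.49   0.446  1.577 -0.     1.116 -0.965]
```

View pics/w3z.png

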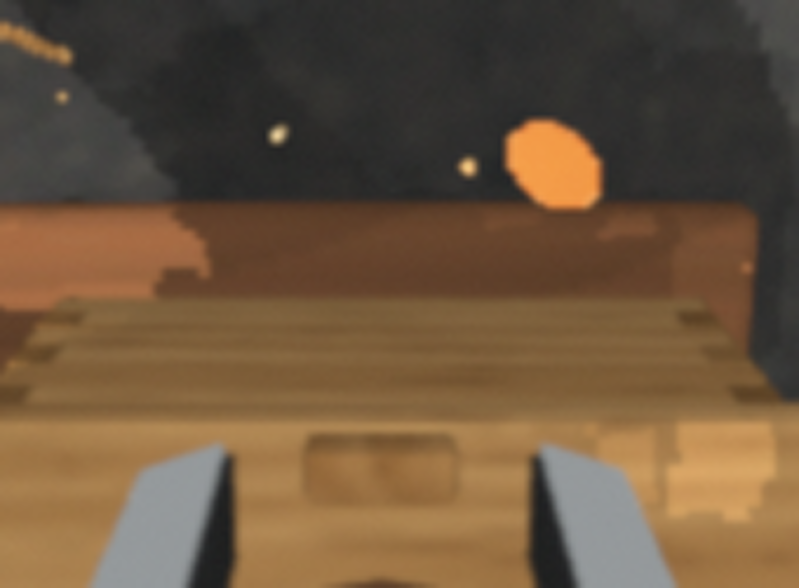

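Call:
step_arm(
  plan=[
    {"grip": 0.1, "slide": [0, 0.0015, 0], "spin": 0},
    {"grip": 0.4, "slide": [0, 0, 0], "spin": 0},
    {"grip": 0.6, "slide": [0, 0, 0], "spin": 0},
    {"grip": 0.8, "slide": [0, 0, 0], "spin": 0},
    {"grip": 0.8, "slide": [0, 0, 0], "spin": 0},
    {"grip": 0.8, "slide": [0, 0, 0], "spin": 0},
    {"grip": 0.8, "slide": [0, 0, 0], "spin": 0},
  ],
  force=12,
)

```text
time_s: 2.88
ee_pos: [0.4838, 0.2993, 0.0981]
eef_rot: [-1.571, -0.0, 1.454]
force: [0.4, 2.1, 0.5]
grip_width: 0.0213
```

Call:
step_arm(
  plan=[
    {"grip": 0.8, "slide": [0, -0.0048, -0.0006], "spin": 0},
    {"grip": 0.8, "slide": [0, -0.0048, -0.0008], "spin": 0},
    {"grip": 0.8, "slide": [0, -0.0047, -0.0011], "spin": 0},
    {"grip": 0.8, "slide": [0, -0.0047, -0.0013], "spin": 0},
    {"grip": 0.8, "slide": [0, -0.0046, -0.0016], "spin": 0},
    {"grip": 0.8, "slide": [0, -0.0045, -0.0018], "spin": 0},
    {"grip": 0.8, "slide": [0, 0, 0], "spin": 0},
  ],
)

```text
time_s: 3.47
ee_pos: [0.4913, 0.2984, 0.1272]
eef_rot: [-1.572, -0.001, 1.454]
force: [-1.5, 3.0, 1.2]
grip_width: 0.0216
```

```bash
python3 - <<'E'
from h import *
o,c,im=look("w4")
zoom(im,150,100,370,265,3.6,"pics/w4z.png")
E
```

```text
3.4667 [0.4913 0.2984 0.1272] [-1.5716e+00 -6.0000e-04  1.4541e+00] grip 0.0216 F [-1.46  2.99  1.2 ] q [ 0.482  0.427  1.537  0.     1.176 -0.972]
```

View pics/w4z.png

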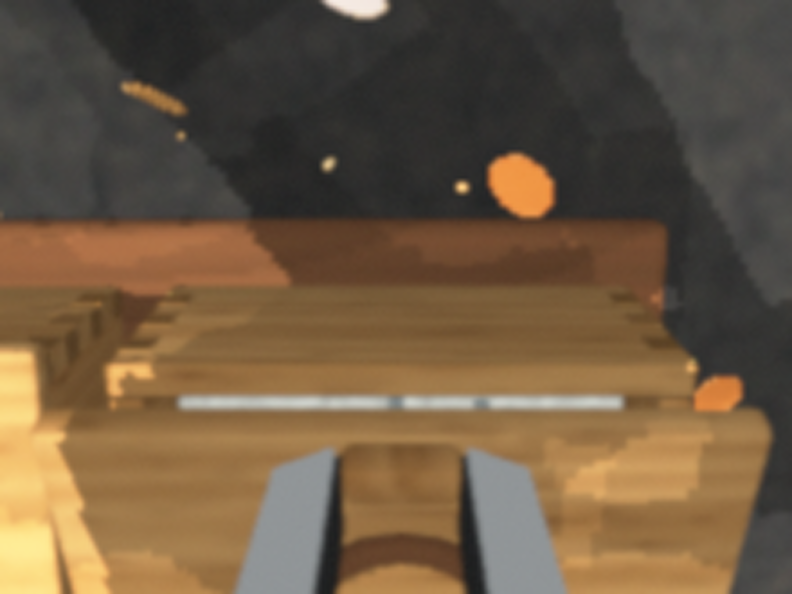

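```bash
python3 - <<'E'
import numpy as np
a=np.radians(np.r_[18:102:4]);X=-92*np.cos(a)+8.5*np.sin(a);Z=92*np.sin(a)+8.5*np.cos(a)
for i in range(len(a)-1): print(round(np.degrees(a[i+1])),"z",round(-(X[i+1]-X[i]),1),"y",round(-(Z[i+1]-Z[i]),1))
E
```

```text
22 z -2.8 y -5.8
26 z -3.2 y -5.6
30 z -3.5 y -5.4
34 z -3.9 y -5.1
38 z -4.3 y -4.8
42 z -4.6 y -4.5
46 z -4.9 y -4.2
50 z -5.2 y -3.9
54 z -5.4 y -3.5
58 z -5.7 y -3.1
62 z -5.9 y -2.7
66 z -6.0 y -2.3
70 z -6.2 y -1.9
74 z -6.3 y -1.4
78 z -6.4 y -1.0
82 z -6.4 y -0.5
86 z -6.4 y -0.1
90 z -6.4 y 0.4
94 z -6.4 y 0.8
98 z -6.3 y 1.3
```

Call:
step_arm(
  plan=[
    {"grip": 0.8, "slide": [0, -0.0058, -0.0028], "spin": 0},
    {"grip": 0.8, "slide": [0, -0.0056, -0.0032], "spin": 0},
    {"grip": 0.8, "slide": [0, -0.0054, -0.0035], "spin": 0},
    {"grip": 0.8, "slide": [0, -0.0051, -0.0039], "spin": 0},
    {"grip": 0.8, "slide": [0, -0.0048, -0.0043], "spin": 0},
    {"grip": 0.8, "slide": [0, -0.0045, -0.0046], "spin": 0},
    {"grip": 0.8, "slide": [0, 0, 0], "spin": 0},
  ],
)

```text
time_s: 4.1
ee_pos: [0.514, 0.2957, 0.1582]
eef_rot: [-1.572, -0.001, 1.454]
force: [0.7, 4.4, 0.3]
grip_width: 0.0212
```

```bash
python3 - <<'E'
from h import *
o,c,im=look("w5")
zoom(im,150,100,370,265,3.6,"pics/w5z.png")
E
```

```text
4.1 [0.514  0.2957 0.1582] [-1.5719e+00 -7.0000e-04  1.4539e+00] grip 0.0212 F [0.66 4.37 0.32] q [ 0.46   0.434  1.45  -0.     1.255 -0.994]
```

View pics/w5z.png

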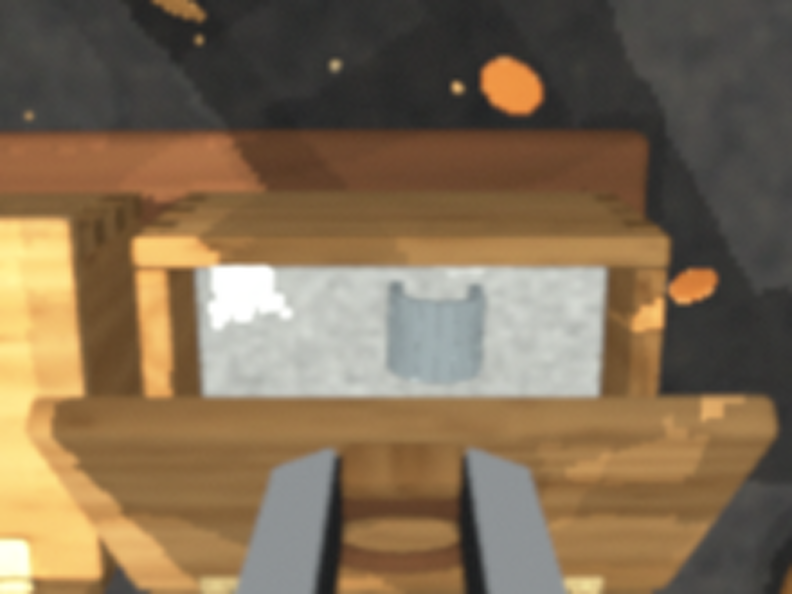

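Call:
step_arm(
  plan=[
    {"grip": 0.8, "slide": [0, -0.0042, -0.0049], "spin": 0},
    {"grip": 0.8, "slide": [0, -0.0039, -0.0052], "spin": 0},
    {"grip": 0.8, "slide": [0, -0.0035, -0.0054], "spin": 0},
    {"grip": 0.8, "slide": [0, -0.0031, -0.0057], "spin": 0},
    {"grip": 0.8, "slide": [0, -0.0027, -0.0059], "spin": 0},
    {"grip": 0.8, "slide": [0, -0.0023, -0.006], "spin": 0},
    {"grip": 0.8, "slide": [0, -0.0019, -0.0062], "spin": 0},
    {"grip": 0.8, "slide": [0, 0, 0], "spin": 0},
  ],
)

```text
time_s: 4.82
ee_pos: [0.5526, 0.2911, 0.1787]
eef_rot: [-1.57, -0.0, 1.454]
force: [0.5, 5.5, -1.6]
grip_width: 0.0211
```

```bash
python3 - <<'E'
from h import *
o,c,im=look("w6")
cv2.imwrite("pics/s6.png",s:=cams.camera("side"))
zoom(s,120,60,320,210,4,"pics/s6z.png")
E
```

```text
4.8167 [0.5526 0.2911 0.1787] [-1.5704e+00 -1.0000e-04  1.4539e+00] grip 0.0211 F [ 0.5   5.53 -1.6 ] q [ 0.426  0.488  1.324  0.     1.33  -1.028]
```

View pics/w6.png

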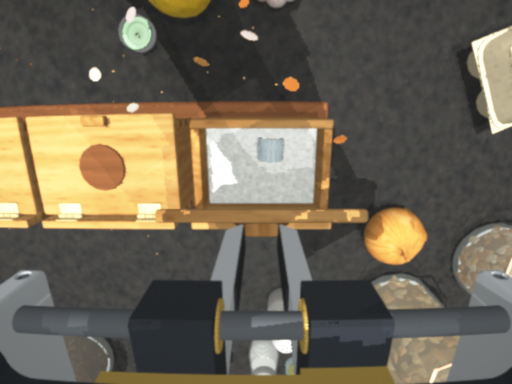

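View pics/s6z.png

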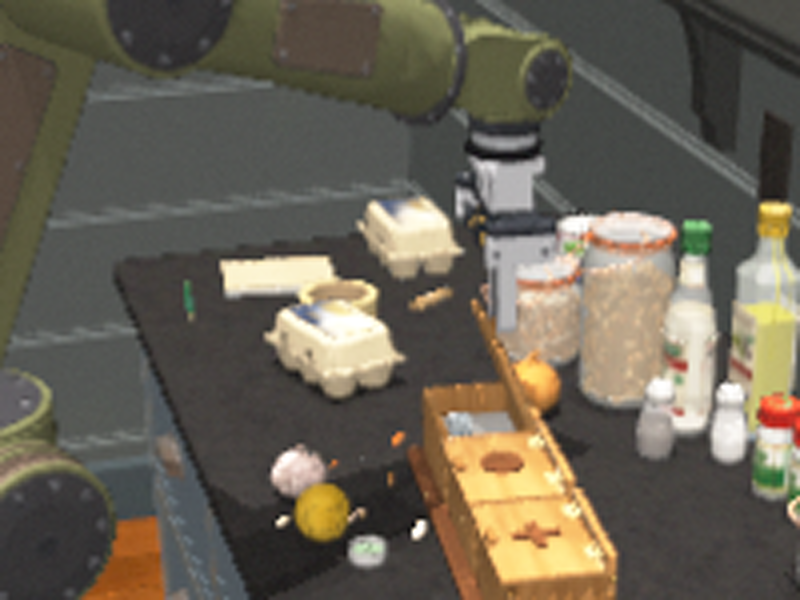

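Call:
step_arm(
  plan=[
    {"grip": 0.8, "slide": [0, -0.0014, -0.0063], "spin": 0},
    {"grip": 0.8, "slide": [0, -0.001, -0.0064], "spin": 0},
    {"grip": 0.8, "slide": [0, -0.0005, -0.0064], "spin": 0},
    {"grip": 0.8, "slide": [0, -0.0001, -0.0064], "spin": 0},
    {"grip": 0.8, "slide": [0, 0.0004, -0.0064], "spin": 0},
    {"grip": 0.8, "slide": [0, 0.0008, -0.0064], "spin": 0},
    {"grip": 0.8, "slide": [0, 0.001, -0.005], "spin": 0},
    {"grip": 0.8, "slide": [0, 0, 0], "spin": 0},
    {"grip": 0.8, "slide": [0, 0, 0], "spin": 0},
  ],
)

```text
time_s: 5.67
ee_pos: [0.5955, 0.2861, 0.1793]
eef_rot: [-1.57, 0.0, 1.454]
force: [1.6, 5.2, -2.7]
grip_width: 0.0216
```

```bash
python3 - <<'E'
from h import *
o,c,im=look("w7")
E
```

```text
5.6667 [0.5955 0.2861 0.1793] [-1.5702  0.      1.4541] grip 0.0216 F [ 1.57  5.21 -2.73] q [ 0.392  0.57   1.199  0.     1.373 -1.062]
```

View pics/w7.png

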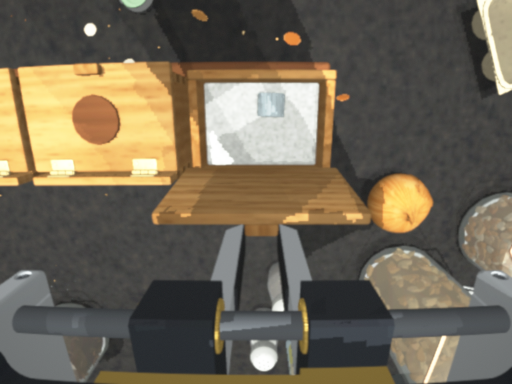

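Call:
step_arm(
  plan=[
    {"grip": 0.8, "slide": [0, 0, -0.002], "spin": 0},
    {"grip": 0.7, "slide": [0, 0, 0], "spin": 0},
    {"grip": 0.5, "slide": [0, 0, 0], "spin": 0},
    {"grip": 0.4, "slide": [0, 0, 0], "spin": 0},
    {"grip": 0.2, "slide": [0, 0, 0], "spin": 0},
    {"grip": 0.1, "slide": [0, -0.01, 0], "spin": 0},
    {"grip": 0.1, "slide": [0, -0.01, 0], "spin": 0},
    {"grip": 0.1, "slide": [0, -0.008, 0], "spin": 0},
    {"grip": 0.1, "slide": [0, 0, 0.015], "spin": 0},
    {"grip": 0.1, "slide": [0, 0, 0.03], "spin": 0},
    {"grip": 0.1, "slide": [0, 0, 0.03], "spin": 0},
    {"grip": 0.1, "slide": [0, 0, 0.025], "spin": 0},
    {"grip": 0.1, "slide": [0, 0, 0], "spin": 0},
    {"grip": 0.1, "slide": [0, 0, 0], "spin": 0},
  ],
)

```text
time_s: 6.88
ee_pos: [0.4975, 0.2979, 0.2094]
eef_rot: [-1.573, -0.001, 1.455]
force: [0.7, 0.1, 0.1]
grip_width: 0.0422
```

```bash
python3 - <<'E'
from h import *
o,c,im=look("w8")
zoom(im,170,90,350,225,4.4,"pics/w8z.png")
E
```

```text
6.8833 [0.4975 0.2979 0.2094] [-1.5727e+00 -1.1000e-03  1.4553e+00] grip 0.0422 F [0.69 0.14 0.1 ] q [ 0.476  0.363  1.429 -0.     1.348 -0.979]
```

View pics/w8.png

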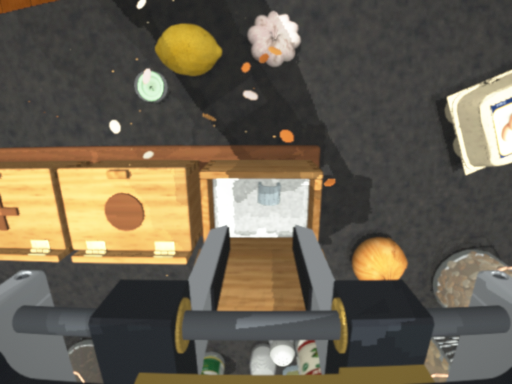

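View pics/w8z.png

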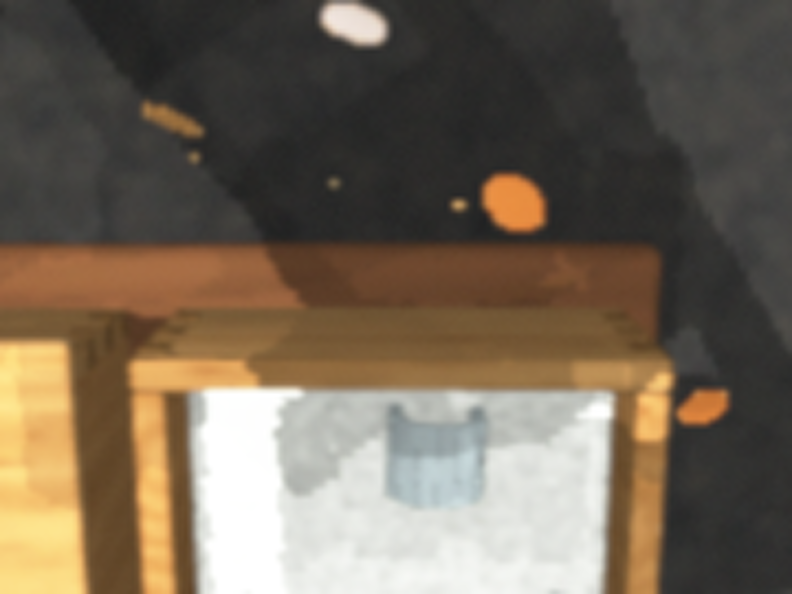

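```bash
python3 - <<'E'
from h import *
zoom(cv2.imread("pics/w7.png"),180,55,350,180,4.7,"pics/w7z.png")
E
```

```text
(no output)
```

View pics/w7z.png

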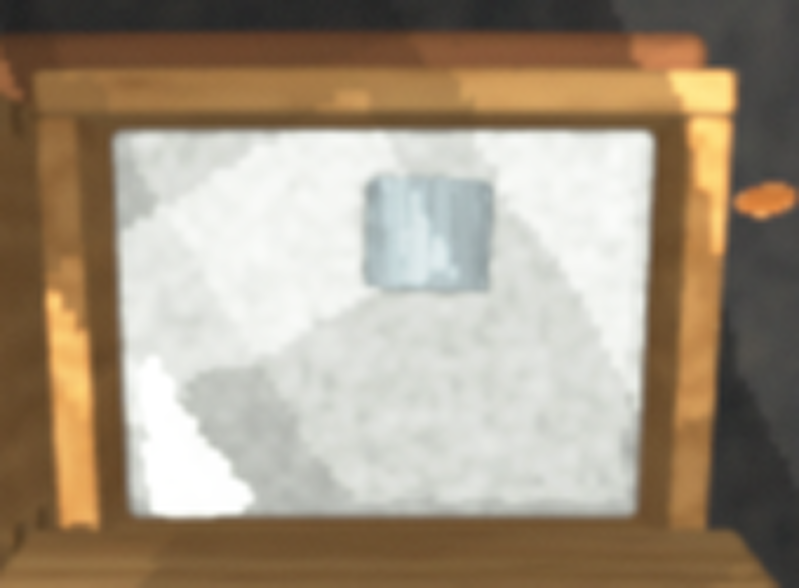

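```bash
python3 - <<'E'
from h import *
im=cv2.imread("pics/w7.png")[75:170,195:330]
g=np.clip((im.astype(float)-140)*2.2,0,255).astype(np.uint8)
hsv=cv2.cvtColor(im,cv2.COLOR_BGR2HSV);s=np.clip(hsv[...,1].astype(float)*5,0,255).astype(np.uint8)
o=np.vstack([g,cv2.merge([s]*3)])
cv2.imwrite("pics/w7e.png",cv2.resize(o,None,fx=3,fy=3,interpolation=cv2.INTER_CUBIC))
E
```

```text
(no output)
```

View pics/w7e.png

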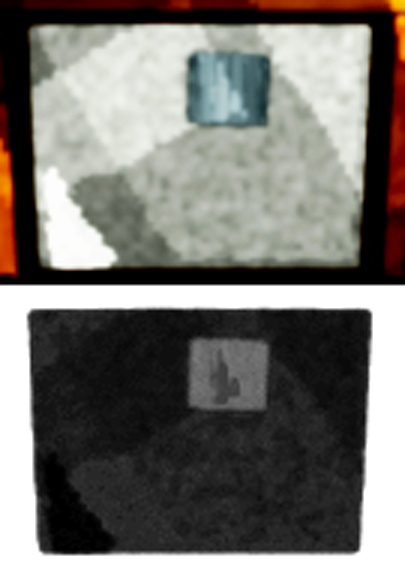

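```bash
python3 - <<'E'
from h import *
import pickle
np.set_printoptions(precision=4,suppress=True)
c7=pickle.load(open("pics/w7.pkl","rb"))[1]
b=np.array([.5257,.2935]);x=np.array([.9932,-.1166]);y=np.array([.1166,.9932])
pt=lambda X,Y,Z:np.r_[b+x*X/1e3+y*Y/1e3,(Z+12)/1e3]
f=lambda p:((np.array(p)-[180,55])+.5)*4.7-.5
for Z in (7,40,75):
    print(Z,[f(proj(c7,pt(X,Y,Z))) for X in (-39,45) for Y in (-58,58)])
q=lambda U,V:((U+.5)/4.7-.5+180,(V+.5)/4.7-.5+55)
for p in [(362,175),(493,175),(365,290),(490,292)]:
    w=atz(c7,*q(*p),.079);d=w[:2]-b;print(w,d@x,d@y)
E
```

```text
7 [array([130.5807, 146.4829]), array([619.9671, 146.8935]), array([145.907 , 496.6314]), array([604.7597, 497.1285])]
40 [array([103.0181, 134.9145]), array([645.9051, 135.3486]), array([121.8345, 521.513 ]), array([627.3299, 522.0652])]
75 [array([ 66.3718, 119.5758]), array([680.3999, 120.033 ]), array([ 90.3473, 554.1091]), array([656.8576, 554.7367])]
[0.4965 0.2946 0.079 ] -0.02913304851684933 -0.0022659226122881617
[0.4994 0.3201 0.079 ] -0.029197464516604692 0.02337799864510201
[0.5184 0.2926 0.079 ] -0.0071715516283982865 -0.0017231181042487826
[0.5216 0.3174 0.079 ] -0.006837405115314835 0.023253007076117917
```

```bash
python3 - <<'E'
from h import *
import pickle
np.set_printoptions(precision=4,suppress=True)
c8=pickle.load(open("pics/w8.pkl","rb"))[1]
b=np.array([.5257,.2935]);x=np.array([.9932,-.1166]);y=np.array([.1166,.9932])
pt=lambda X,Y,Z:np.r_[b+x*X/1e3+y*Y/1e3,(Z+12)/1e3]
f=lambda p:((np.array(p)-[170,90])+.5)*4.4-.5
for Z in (7,20,40,50,60,67): print(Z,f(proj(c8,pt(-29,-2,Z))),f(proj(c8,pt(-29,23.3,Z))), f(proj(c8,pt(-7,10.6,Z))))
for Z in (7,40,75): print(Z,[f(proj(c8,pt(-39,Y,Z))) for Y in (-58,58)])
t=cv2.imread("pics/top0.png")
im=cams.camera("top");zoom(im,110,140,290,265,4.4,"pics/t9.png")
im=cv2.imread("pics/w8.png");zoom(im,225,165,305,215,9,"pics/w8zz.png")
E
```

```text
7 [387.3238 373.98  ] [472.3405 374.1718] [429.0517 445.1215]
20 [386.8633 384.058 ] [474.7796 384.2542] [429.9968 457.4162]
40 [386.0904 400.9812] [478.8734 401.1838] [431.5805 478.0254]
50 [385.671  410.1661] [481.0943 410.372 ] [432.4381 489.1919]
60 [385.2272 419.8897] [483.4447 420.0986] [433.3446 500.9984]
67 [384.9008 427.0425] [485.1731 427.2535] [434.0105 509.6737]
7 [array([197.9652, 340.7116]), array([590.1625, 341.5055])]
40 [array([179.3243, 364.8376]), array([607.5633, 365.699 ])]
75 [array([155.4318, 395.8013]), array([629.8678, 396.7494])]
```

View pics/t9.png

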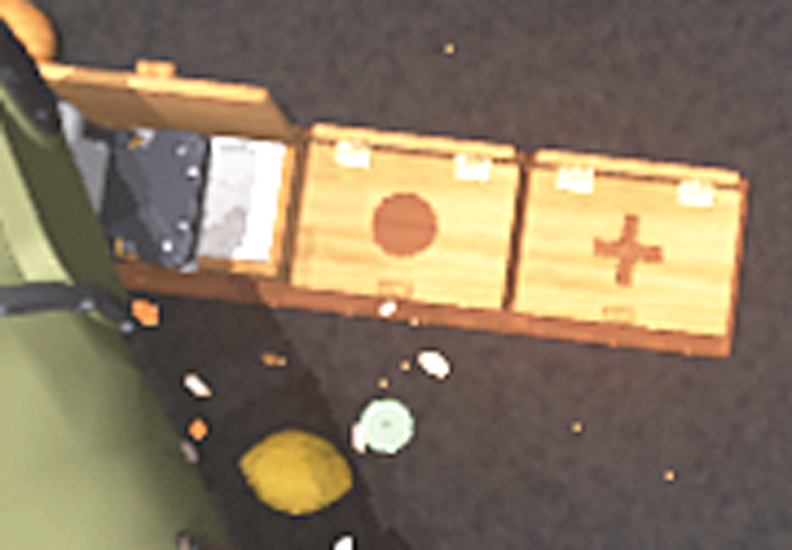

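View pics/w8zz.png

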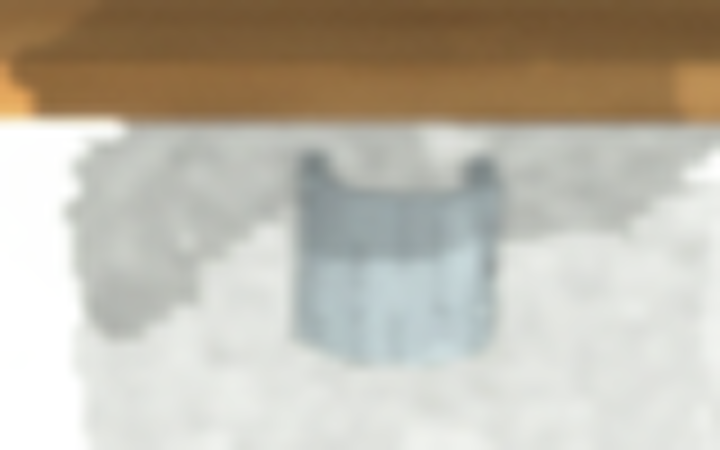

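```bash
python3 - <<'E'
from h import *
S=cams.calibration("side")
f=lambda p:((np.array(p)-[20,10])+.5)*4.4-.5
for p in [(.1455,.5379,.384),(.1455,.5379,.36),(.2226,.5027,.205),(.2226,.5027,.302)]: print(p,f(proj(S,p)))
c=cams.calibration("wrist");o=get_obs();print(c["T"][:3,3]-o["ee_pos"])
im=cams.camera("side");zoom(im,150,50,310,170,5,"pics/s10.png");print([((proj(S,c["T"][:3,3]+[0,0,d])-[150,50])+.5)*5-.5 for d in (0,-.02,.02)])
E
```

```text
(0.1455, 0.5379, 0.384) [497.30438891 330.09866554]
(0.1455, 0.5379, 0.36) [500.10878769 355.19686775]
(0.2226, 0.5027, 0.205) [602.53038316 513.96305653]
(0.2226, 0.5027, 0.302) [593.7233156  417.93275529]
[-0.08400168  0.01080727  0.17898383]
[array([304.44581115, 220.73223124]), array([305.21899785, 245.80742722]), array([303.66629093, 195.39197822])]
```

View pics/s10.png

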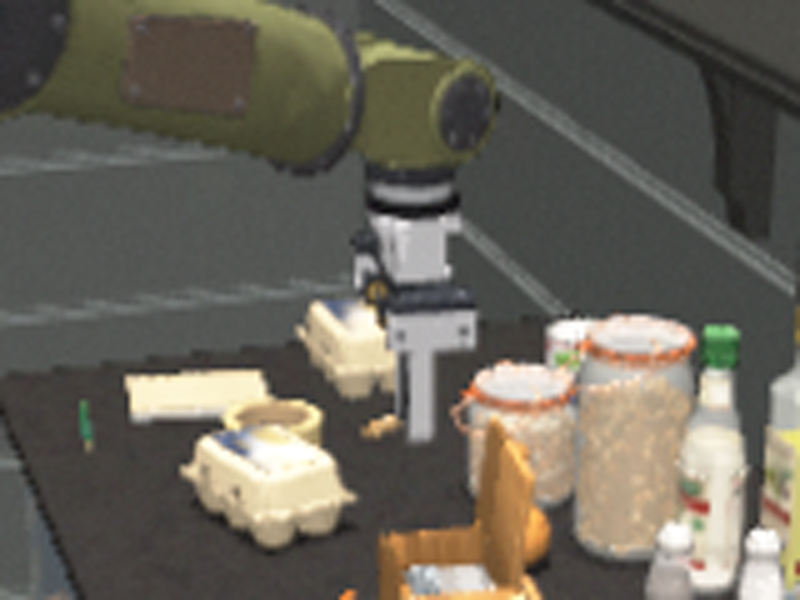

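Call:
step_arm(
  plan=[
    {"grip": 0.1, "slide": [0, 0, 0], "spin": 7.1},
    {"grip": 0.1, "slide": [0, 0, 0], "spin": 7.1},
    {"grip": 0.1, "slide": [0, 0, 0], "spin": 7.1},
    {"grip": 0.1, "slide": [0, 0, 0], "spin": 7.1},
    {"grip": 0.1, "slide": [0, 0, 0], "spin": 7.1},
    {"grip": 0.1, "slide": [0, 0, 0], "spin": 7.1},
    {"grip": 0.1, "slide": [0, 0, 0], "spin": 7.1},
    {"grip": 0.1, "slide": [0, 0, 0], "spin": 7.1},
    {"grip": 0.1, "slide": [0, 0, 0], "spin": 7.1},
    {"grip": 0.1, "slide": [0, 0, 0], "spin": 7.1},
    {"grip": 0.1, "slide": [0, 0, 0], "spin": 7.1},
    {"grip": 0.1, "slide": [0, 0, 0], "spin": 7.1},
    {"grip": 0.1, "slide": [0, 0, 0], "spin": 7.1},
    {"grip": 0.1, "slide": [0, 0, 0], "spin": 7.1},
    {"grip": 0.1, "slide": [0, 0, 0], "spin": 7.1},
    {"grip": 0.1, "slide": [0, 0, 0], "spin": 7.1},
    {"grip": 0.1, "slide": [0, 0, 0], "spin": 7.1},
    {"grip": 0.1, "slide": [0, 0, 0], "spin": 7.1},
    {"grip": 0.1, "slide": [0, 0, 0], "spin": 7.1},
    {"grip": 0.1, "slide": [0, 0, 0], "spin": 7.1},
  ],
)

```text
time_s: 8.7
ee_pos: [0.4986, 0.2972, 0.2075]
eef_rot: [-1.571, -0.0, -1.031]
force: [0.3, -0.0, -0.6]
grip_width: 0.0424
```

Call:
step_arm(
  plan=[
    {"grip": 0.1, "slide": [0, 0, 0], "spin": 7.1},
    {"grip": 0.1, "slide": [0, 0, 0], "spin": 7.1},
    {"grip": 0.1, "slide": [0, 0, 0], "spin": 7.1},
    {"grip": 0.1, "slide": [0, 0, 0], "spin": 7.1},
    {"grip": 0.1, "slide": [0, 0, 0], "spin": 7.1},
    {"grip": 0.1, "slide": [0, 0, 0], "spin": 2.5},
    {"grip": 0.1, "slide": [0, 0, 0], "spin": 0},
    {"grip": 0.1, "slide": [0, 0, 0], "spin": 0},
  ],
)

```text
time_s: 9.37
ee_pos: [0.4983, 0.2973, 0.2074]
eef_rot: [-1.571, -0.0, -1.686]
force: [0.7, 0.2, -0.4]
grip_width: 0.0424
```

```bash
python3 - <<'E'
from h import *
o,c,im=look("w11")
yaw=o["eef_rot"][2];tx=np.array([np.cos(yaw),np.sin(yaw)]);tz=np.array([-np.sin(yaw),np.cos(yaw)])
d=np.array([.50896,.30614])-o["ee_pos"][:2];print("to hook tool x,z",d@tx,d@tz, proj(c,(.50896,.30614,.079)))
E
```

```text
9.3667 [0.4983 0.2973 0.2074] [-1.5711e+00 -2.0000e-04 -1.6860e+00] grip 0.0424 F [ 0.66  0.18 -0.37] q [ 0.475  0.366  1.428 -0.     1.347  2.161]
to hook tool x,z -0.010026557724702883 0.009584300371578714 [252.45860039 178.59744395]
```

View pics/w11.png

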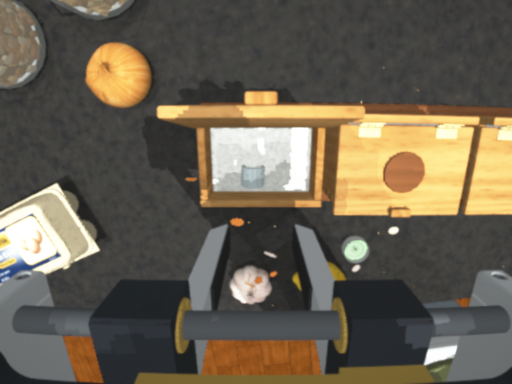

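Call:
step_arm(
  plan=[
    {"grip": 0.1, "slide": [-0.01, 0, 0.0096], "spin": 0},
    {"grip": 0.1, "slide": [0, 0.02, 0], "spin": 0},
    {"grip": 0.1, "slide": [0, 0.03, 0], "spin": 0},
    {"grip": 0.1, "slide": [0, 0.03, 0], "spin": 0},
    {"grip": 0.1, "slide": [0, 0.025, 0], "spin": 0},
    {"grip": 0.1, "slide": [0, 0.015, 0], "spin": 0},
    {"grip": 0.1, "slide": [0, 0.01, 0], "spin": 0},
    {"grip": 0.1, "slide": [0, 0, 0], "spin": 0},
    {"grip": 0.1, "slide": [0, 0, 0], "spin": 0},
  ],
)

```text
time_s: 10.17
ee_pos: [0.5088, 0.3064, 0.0781]
eef_rot: [-1.571, 0.0, -1.687]
force: [-0.4, -1.0, 0.3]
grip_width: 0.0423
```

```bash
python3 - <<'E'
from h import *
o,c,im=look("w12")
zoom(im,150,100,370,265,3.6,"pics/w12z.png")
E
```

```text
10.1667 [0.5088 0.3064 0.0781] [-1.5706e+00  1.0000e-04 -1.6868e+00] grip 0.0423 F [-0.43 -1.01  0.33] q [ 0.48   0.525  1.517 -0.     1.099  2.167]
```

View pics/w12z.png

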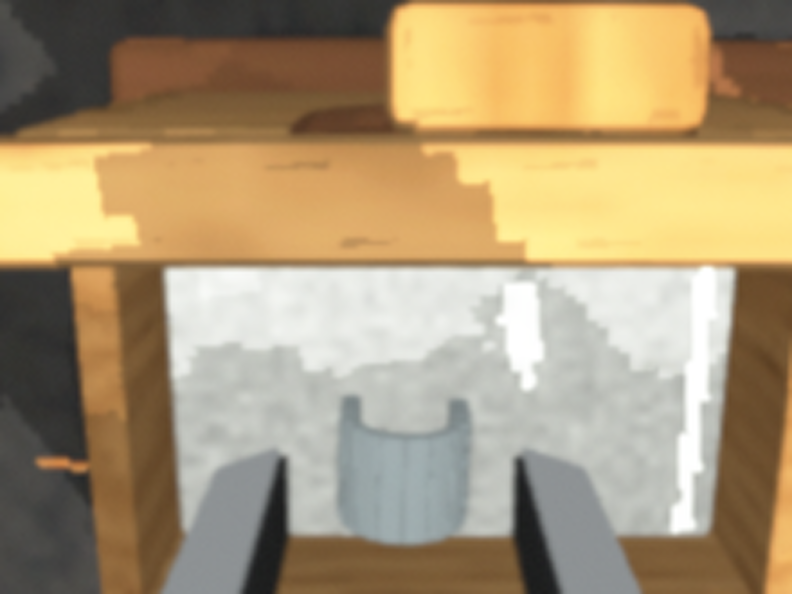

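Call:
step_arm(
  plan=[
    {"grip": 0.1, "slide": [0, 0.012, 0], "spin": 0},
    {"grip": 0.1, "slide": [0, 0.008, 0], "spin": 0},
    {"grip": 0.1, "slide": [0, 0.005, 0], "spin": 0},
    {"grip": 0.1, "slide": [0, 0.003, 0], "spin": 0},
    {"grip": 0.1, "slide": [0, 0, 0], "spin": 0},
  ],
)

```text
time_s: 10.63
ee_pos: [0.5081, 0.3062, 0.0488]
eef_rot: [-1.572, -0.001, -1.687]
force: [0.1, 0.1, 1.8]
grip_width: 0.0423
```

Call:
step_arm(
  plan=[
    {"grip": 0.1, "slide": [0, 0.003, 0], "spin": 0},
    {"grip": 0.1, "slide": [0, 0.003, 0], "spin": 0},
    {"grip": 0.1, "slide": [0, 0, 0], "spin": 0},
  ],
)

```text
time_s: 10.88
ee_pos: [0.5083, 0.3062, 0.0432]
eef_rot: [-1.571, -0.0, -1.687]
force: [0.4, 0.4, 0.1]
grip_width: 0.0423
```

Call:
step_arm(
  plan=[
    {"grip": 0.1, "slide": [0, 0.004, 0], "spin": 0},
    {"grip": 0.3, "slide": [0, 0, 0], "spin": 0},
    {"grip": 0.5, "slide": [0, 0, 0], "spin": 0},
    {"grip": 0.8, "slide": [0, 0, 0], "spin": 0},
    {"grip": 0.8, "slide": [0, 0, 0], "spin": 0},
    {"grip": 0.8, "slide": [0, 0, 0], "spin": 0},
    {"grip": 0.8, "slide": [0, 0, 0], "spin": 0},
  ],
  force=30,
)

```text
time_s: 11.47
ee_pos: [0.5084, 0.3063, 0.0397]
eef_rot: [-1.571, 0.0, -1.687]
force: [-0.1, -0.4, -0.8]
grip_width: 0.026
```

Call:
step_arm(
  plan=[
    {"grip": 0.8, "slide": [0, -0.005, 0], "spin": 0},
    {"grip": 0.8, "slide": [0, -0.015, 0], "spin": 0},
    {"grip": 0.8, "slide": [0, -0.025, 0], "spin": 0},
    {"grip": 0.8, "slide": [0, -0.025, 0], "spin": 0},
    {"grip": 0.8, "slide": [0, -0.025, 0], "spin": 0},
    {"grip": 0.8, "slide": [0, -0.025, 0], "spin": 0},
    {"grip": 0.8, "slide": [0, -0.025, 0], "spin": 0},
    {"grip": 0.8, "slide": [0, -0.015, 0], "spin": 0},
    {"grip": 0.8, "slide": [0, -0.005, 0], "spin": 0},
    {"grip": 0.8, "slide": [0, 0, 0], "spin": 0},
  ],
)

```text
time_s: 12.3
ee_pos: [0.5087, 0.3065, 0.2059]
eef_rot: [-1.569, 0.001, -1.687]
force: [-0.5, 0.5, -0.6]
grip_width: 0.0259
```

```bash
python3 - <<'E'
from h import *
o,c,im=look("w13")
zoom(im,150,100,370,265,3.6,"pics/w13z.png")
S=cams.calibration("side");im=cams.camera("side");p=proj(S,o["ee_pos"]);print(p)
u,v=int(p[0]),int(p[1]);zoom(im,u-50,v-40,u+50,v+35,8,"pics/s13.png")
E
```

```text
12.3 [0.5087 0.3065 0.2059] [-1.5690e+00  1.2000e-03 -1.6874e+00] grip 0.0259 F [-0.46  0.54 -0.64] q [ 0.481  0.397  1.39  -0.     1.352  2.168]
[234.12726916 134.89379922]
```

View pics/w13z.png

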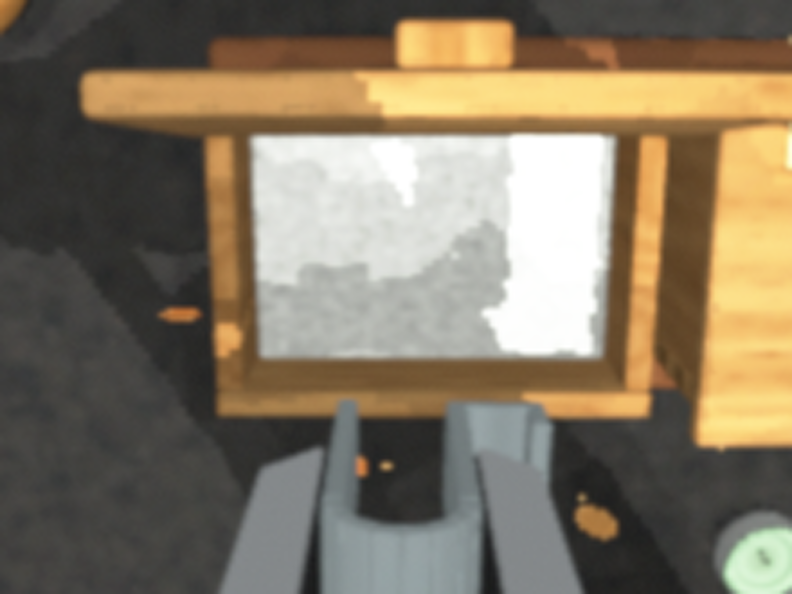

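View pics/s13.png

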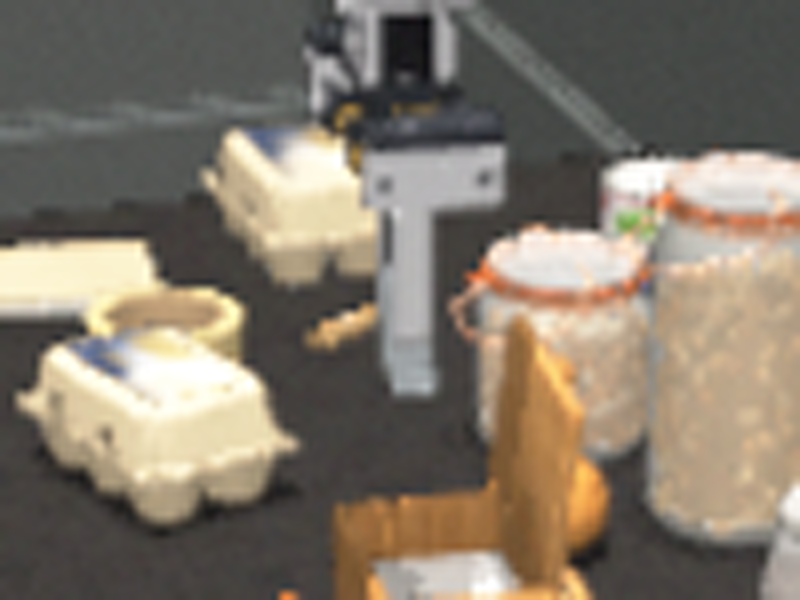

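Call:
step_arm(
  plan=[
    {"grip": 0.8, "slide": [0.018, 0, 0.0004], "spin": 0},
    {"grip": 0.8, "slide": [0.036, 0, 0.0007], "spin": 0},
    {"grip": 0.8, "slide": [0.037, 0, 0.0007], "spin": 0},
    {"grip": 0.8, "slide": [0.037, 0, 0.0007], "spin": 0},
    {"grip": 0.8, "slide": [0.037, 0, 0.0007], "spin": 0},
    {"grip": 0.8, "slide": [0.037, 0, 0.0007], "spin": 0},
    {"grip": 0.8, "slide": [0.037, 0, 0.0007], "spin": 0},
    {"grip": 0.8, "slide": [0.037, 0, 0.0007], "spin": 0},
    {"grip": 0.8, "slide": [0.037, 0, 0.0007], "spin": 0},
    {"grip": 0.8, "slide": [0.037, 0, 0.0007], "spin": 0},
    {"grip": 0.8, "slide": [0.037, 0, 0.0007], "spin": 0},
    {"grip": 0.8, "slide": [0.037, 0, 0.0007], "spin": 0},
    {"grip": 0.8, "slide": [0.037, 0, 0.0007], "spin": 0},
    {"grip": 0.8, "slide": [0.037, 0, 0.0007], "spin": 0},
    {"grip": 0.8, "slide": [0.037, 0, 0.0007], "spin": 0},
    {"grip": 0.8, "slide": [0.037, 0, 0.0007], "spin": 0},
    {"grip": 0.8, "slide": [0.037, 0, 0.0007], "spin": 0},
    {"grip": 0.8, "slide": [0.037, 0, 0.0007], "spin": 0},
    {"grip": 0.8, "slide": [0.037, 0, 0.0007], "spin": 0},
    {"grip": 0.8, "slide": [0.026, 0, 0.0007], "spin": 0},
  ],
)

```text
time_s: 14.07
ee_pos: [0.4383, -0.4019, 0.2028]
eef_rot: [-1.573, 0.001, -1.689]
force: [-0.0, 0.2, 0.2]
grip_width: 0.0258
```

Call:
step_arm(
  plan=[
    {"grip": 0.8, "slide": [0, 0, 0], "spin": 7},
    {"grip": 0.8, "slide": [0, 0, 0], "spin": 7},
    {"grip": 0.8, "slide": [0, 0, 0], "spin": 7},
    {"grip": 0.8, "slide": [0, 0, 0], "spin": 7},
    {"grip": 0.8, "slide": [0, 0, 0], "spin": 7},
    {"grip": 0.8, "slide": [0, 0, 0], "spin": 7},
    {"grip": 0.8, "slide": [0, 0, 0], "spin": 7},
    {"grip": 0.8, "slide": [0, 0, 0], "spin": 7},
    {"grip": 0.8, "slide": [0, 0, 0], "spin": 7},
    {"grip": 0.8, "slide": [0, 0, 0], "spin": 7},
    {"grip": 0.8, "slide": [0, 0, 0], "spin": 7},
    {"grip": 0.8, "slide": [0, 0, 0], "spin": 6.4},
    {"grip": 0.8, "slide": [0, 0, 0], "spin": 0},
    {"grip": 0.8, "slide": [0, 0, 0], "spin": 0},
  ],
)

```text
time_s: 15.23
ee_pos: [0.4393, -0.3992, 0.2034]
eef_rot: [-1.572, -0.001, -3.139]
force: [1.5, -0.2, -0.7]
grip_width: 0.0256
```

```bash
python3 - <<'E'
from h import *
o,c,im=look("w14")
for y in (-.3,-.4,-.48): print(proj(c,(.440,y,.150)))
print(proj(c,o["ee_pos"]))
E
```

```text
15.2333 [ 0.4393 -0.3992  0.2034] [-1.5722e+00 -1.3000e-03 -3.1394e+00] grip 0.0256 F [ 1.47 -0.17 -0.66] q [-0.799  0.4    1.391  0.     1.352  2.34 ]
[259.33814839 306.53075105]
[259.49821958 208.49207996]
[259.67675281 111.27099692]
[260.21681127 235.93791218]
```

View pics/w14.png

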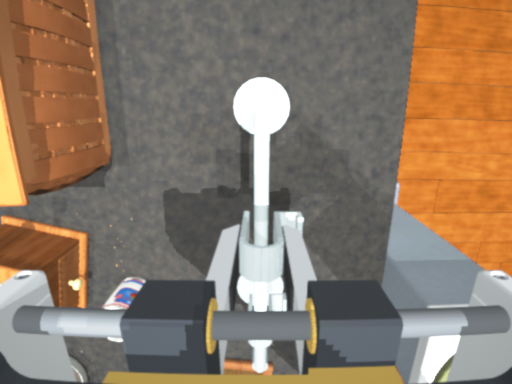

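```bash
python3 - <<'E'
from h import *
im=cv2.imread("pics/w14.png")
zoom(im,200,180,325,280,6.4,"pics/w14z.png")
for r in (130,150,170,190):
    row=im[r].astype(int).sum(1);ix=np.where(row[230:290]>330)[0]+230;print(r,ix.min(),ix.max())
E
```

```text
130 245 279
150 253 270
170 253 269
190 253 269
```

View pics/w14z.png

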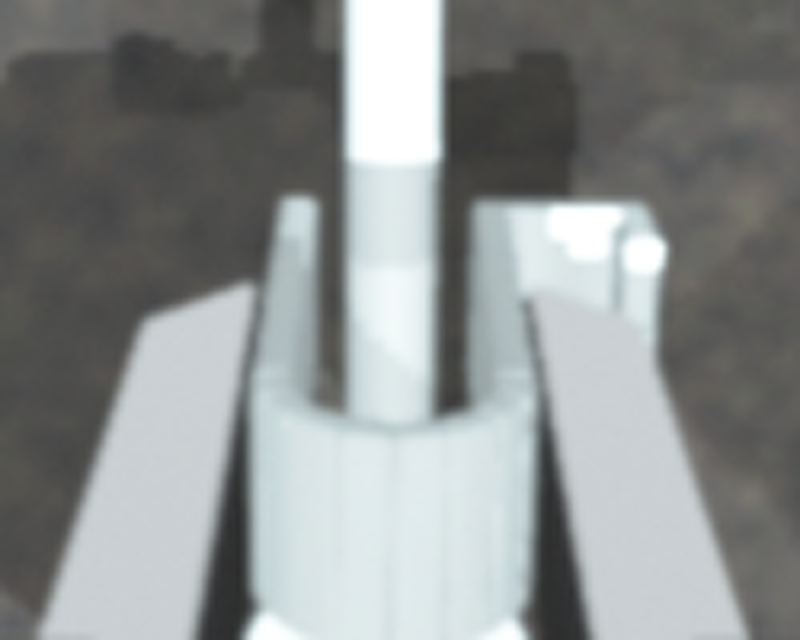

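Call:
step_arm(
  plan=[
    {"grip": 0.8, "slide": [0, 0.01, 0], "spin": 0},
    {"grip": 0.8, "slide": [0, 0.01, 0], "spin": 0},
    {"grip": 0.8, "slide": [0, 0.01, 0], "spin": 0},
    {"grip": 0.8, "slide": [0, 0, 0], "spin": 0},
    {"grip": 0.8, "slide": [0, 0, 0], "spin": 0},
  ],
)

```text
time_s: 15.7
ee_pos: [0.4393, -0.3992, 0.1736]
eef_rot: [-1.572, -0.001, 3.141]
force: [0.2, -0.1, -0.1]
grip_width: 0.0261
```

```bash
python3 - <<'E'
from h import *
o,c,im=look("w15")
zoom(im,200,180,325,280,6.4,"pics/w15z.png")
S=cams.calibration("side");im=cams.camera("side");p=proj(S,o["ee_pos"]);print(p)
u,v=int(p[0]),int(p[1]);zoom(im,u-50,v-40,u+50,v+35,8,"pics/s15.png")
E
```

```text
15.7 [ 0.4393 -0.3992  0.1736] [-1.5721e+00 -1.2000e-03  3.1408e+00] grip 0.0261 F [ 0.2  -0.1  -0.07] q [-0.799  0.424  1.429  0.     1.291  2.343]
[286.76586886 237.86797943]
```

View pics/w15z.png

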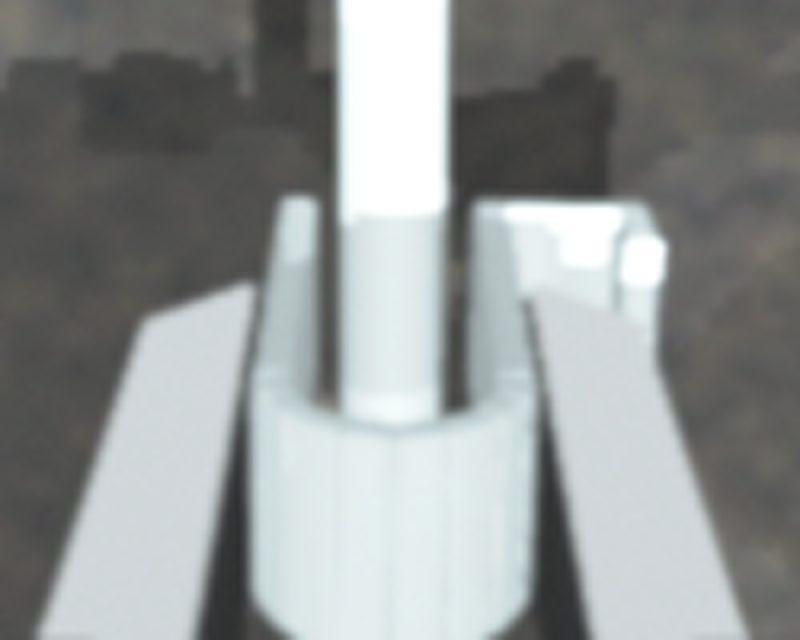

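View pics/s15.png

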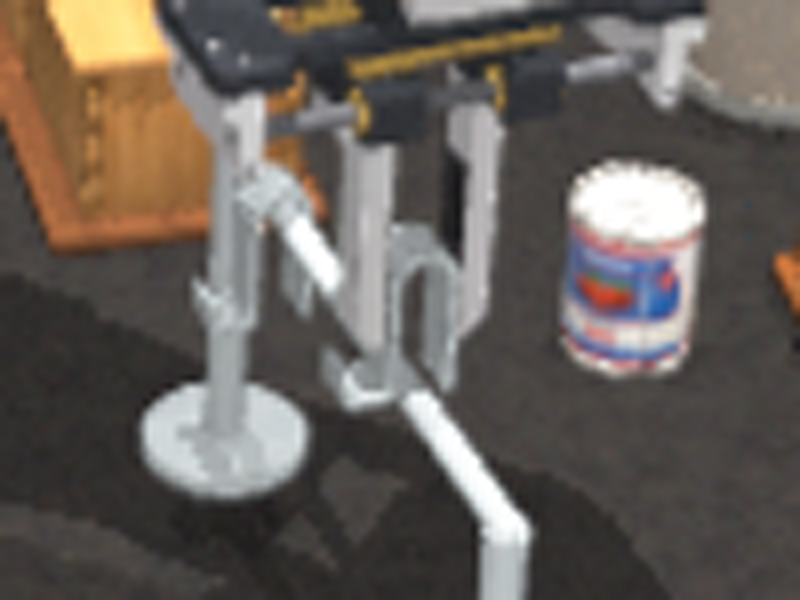

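Call:
step_arm(
  plan=[
    {"grip": 0.8, "slide": [0, 0.012, 0], "spin": 0},
    {"grip": 0.8, "slide": [0, 0.012, 0], "spin": 0},
    {"grip": 0.8, "slide": [0, 0.012, 0], "spin": 0},
    {"grip": 0.8, "slide": [0, 0.01, 0], "spin": 0},
    {"grip": 0.8, "slide": [0, 0.004, 0], "spin": 0},
    {"grip": 0.8, "slide": [0, 0, 0], "spin": 0},
    {"grip": 0.8, "slide": [0, 0, 0], "spin": 0},
  ],
)

```text
time_s: 16.38
ee_pos: [0.4396, -0.3995, 0.1246]
eef_rot: [-1.571, -0.0, 3.14]
force: [0.2, -0.7, -1.0]
grip_width: 0.0259
```

Call:
step_arm(
  plan=[
    {"grip": 0.8, "slide": [0, 0.001, 0], "spin": 0},
    {"grip": 0.8, "slide": [0, 0.001, 0], "spin": 0},
    {"grip": 0.8, "slide": [0, 0, 0], "spin": 0},
  ],
)

```text
time_s: 16.63
ee_pos: [0.4396, -0.3995, 0.1229]
eef_rot: [-1.57, 0.0, 3.14]
force: [-0.3, -0.1, -1.1]
grip_width: 0.0258
```

Call:
step_arm(
  plan=[
    {"grip": 0.8, "slide": [0, 0.001, 0], "spin": 0},
    {"grip": 0.8, "slide": [0, 0, 0], "spin": 0},
  ],
)

```text
time_s: 16.8
ee_pos: [0.4395, -0.3994, 0.1216]
eef_rot: [-1.571, 0.0, 3.14]
force: [-0.5, -0.9, -0.2]
grip_width: 0.0261
```

Call:
step_arm(
  plan=[
    {"grip": 0.8, "slide": [0, 0.001, 0], "spin": 0},
    {"grip": 0.8, "slide": [0, 0, 0], "spin": 0},
  ],
)

```text
time_s: 16.97
ee_pos: [0.4396, -0.3995, 0.1206]
eef_rot: [-1.571, 0.0, 3.14]
force: [0.3, -0.0, -0.1]
grip_width: 0.0259
```

Call:
step_arm(
  plan=[
    {"grip": 0.8, "slide": [0, 0.001, 0], "spin": 0},
    {"grip": 0.8, "slide": [0, 0, 0], "spin": 0},
  ],
)

```text
time_s: 17.13
ee_pos: [0.4397, -0.3996, 0.1205]
eef_rot: [-1.57, 0.001, 3.14]
force: [-2.4, 2.8, 7.2]
grip_width: 0.0262
```

Call:
step_arm(
  plan=[
    {"grip": 0.8, "slide": [0, 0.001, 0], "spin": 0},
    {"grip": 0.8, "slide": [0, 0, 0], "spin": 0},
  ],
)

```text
time_s: 17.3
ee_pos: [0.4398, -0.3998, 0.1204]
eef_rot: [-1.569, 0.001, 3.14]
force: [-4.4, 4.0, 14.6]
grip_width: 0.0256
```

```bash
python3 - <<'E'
from h import *
o,c,im=look("w16")
S=cams.calibration("side");im=cams.camera("side");p=proj(S,o["ee_pos"]);print(p)
u,v=int(p[0]),int(p[1]);zoom(im,u-50,v-40,u+50,v+35,8,"pics/s16.png")
E
```

```text
17.3 [ 0.4398 -0.3998  0.1204] [-1.5694e+00  1.2000e-03  3.1402e+00] grip 0.0256 F [-4.43  4.02 14.59] q [-0.799  0.475  1.484 -0.     1.18   2.344]
[286.07669404 253.13545786]
```

View pics/s16.png

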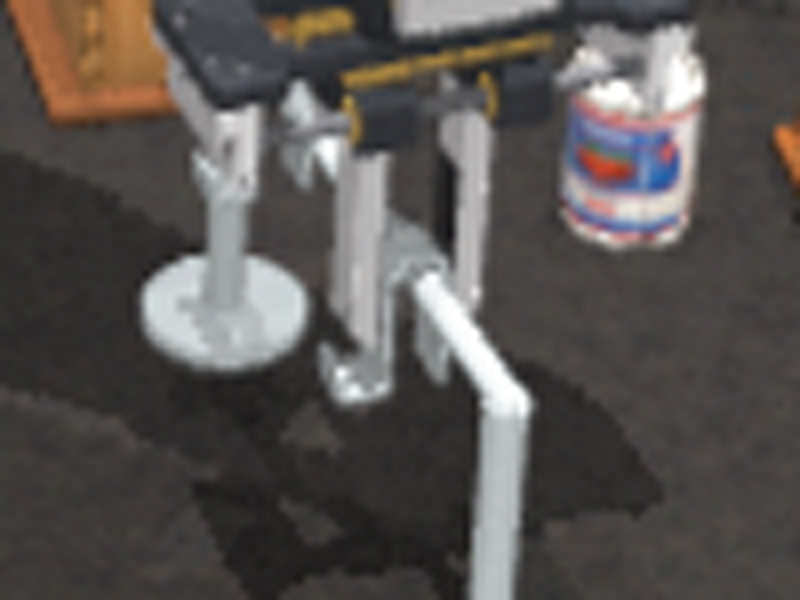

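Call:
step_arm(
  plan=[
    {"grip": 0.8, "slide": [0, -0.0018, 0], "spin": 0},
    {"grip": 0.8, "slide": [0, 0, 0], "spin": 0},
  ],
  force=5,
)

```text
time_s: 17.57
ee_pos: [0.4396, -0.3996, 0.1208]
eef_rot: [-1.57, 0.0, 3.14]
force: [0.0, -0.1, 0.1]
grip_width: 0.0259
```

Call:
step_arm(
  plan=[
    {"grip": 0.42, "slide": [0, 0, 0], "spin": 0},
    {"grip": 0.38, "slide": [0, 0, 0], "spin": 0},
    {"grip": 0.34, "slide": [0, 0, 0], "spin": 0},
    {"grip": 0.3, "slide": [0, 0, 0], "spin": 0},
    {"grip": 0.24, "slide": [0, 0, 0], "spin": 0},
    {"grip": 0.18, "slide": [0, 0, 0], "spin": 0},
    {"grip": 0.1, "slide": [0, 0, 0], "spin": 0},
    {"grip": 0.1, "slide": [0, 0, 0], "spin": 0},
    {"grip": 0.1, "slide": [0, 0, 0], "spin": 0},
  ],
)

```text
time_s: 18.32
ee_pos: [0.4396, -0.3995, 0.1205]
eef_rot: [-1.571, 0.0, 3.14]
force: [-0.4, -1.4, -0.1]
grip_width: 0.0423
```

```bash
python3 - <<'E'
from h import *
o,c,im=look("w17")
zoom(im,200,180,325,280,6.4,"pics/w17z.png")
S=cams.calibration("side");im=cams.camera("side");p=proj(S,o["ee_pos"]);print(p)
u,v=int(p[0]),int(p[1]);zoom(im,u-50,v-40,u+50,v+35,8,"pics/s17.png")
E
```

```text
18.3167 [ 0.4396 -0.3995  0.1205] [-1.5708  0.      3.1402] grip 0.0423 F [-0.45 -1.42 -0.08] q [-0.799  0.475  1.484 -0.     1.182  2.344]
[285.95805177 253.06788153]
```

View pics/w17z.png

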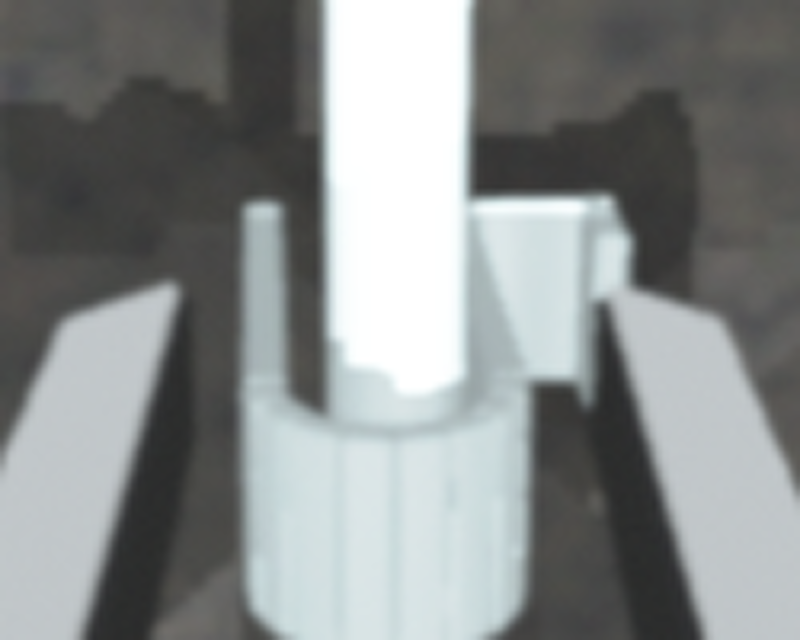

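View pics/s17.png

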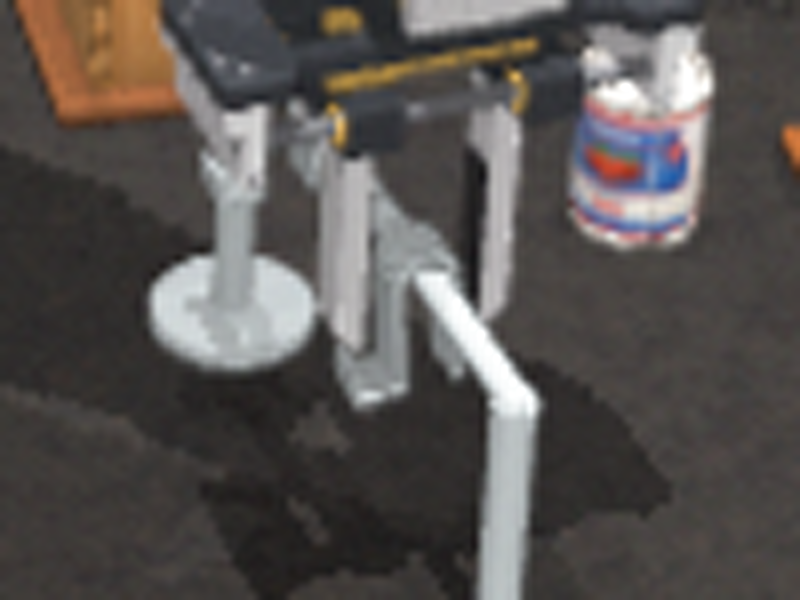

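Call:
step_arm(
  plan=[
    {"grip": 0.1, "slide": [0, -0.002, 0], "spin": 0},
    {"grip": 0.0, "slide": [0, -0.01, 0], "spin": 0},
    {"grip": 0.0, "slide": [0, -0.02, 0], "spin": 0},
    {"grip": 0.0, "slide": [0, -0.025, 0], "spin": 0},
    {"grip": 0.0, "slide": [0, -0.025, 0], "spin": 0},
    {"grip": 0.0, "slide": [0, -0.01, 0], "spin": 0},
    {"grip": 0.0, "slide": [0, 0, 0.03], "spin": 0},
    {"grip": 0.0, "slide": [0, 0, 0.03], "spin": 0},
    {"grip": 0.0, "slide": [0, 0, 0.03], "spin": 0},
    {"grip": 0.0, "slide": [0, 0, 0], "spin": 0},
    {"grip": 0.0, "slide": [0, 0, 0], "spin": 0},
  ],
)

```text
time_s: 19.33
ee_pos: [0.4389, -0.4902, 0.2114]
eef_rot: [-1.572, -0.001, 3.139]
force: [-0.4, -0.2, -0.1]
grip_width: 0.047
```

```bash
python3 - <<'E'
from h import *
o,c,im=look("w18")
S=cams.calibration("side");im=cams.camera("side");p=proj(S,(.44,-.4,.13))
u,v=int(p[0]),int(p[1]);zoom(im,u-60,v-40,u+40,v+35,8,"pics/s18.png")
cv2.imwrite("pics/t18.png",cams.camera("top"))
E
```

```text
19.3333 [ 0.4389 -0.4902  0.2114] [-1.5719e+00 -9.0000e-04  3.1387e+00] grip 0.047 F [-0.36 -0.22 -0.13] q [-0.896  0.544  1.164  0.     1.434  2.248]
```

View pics/w18.png

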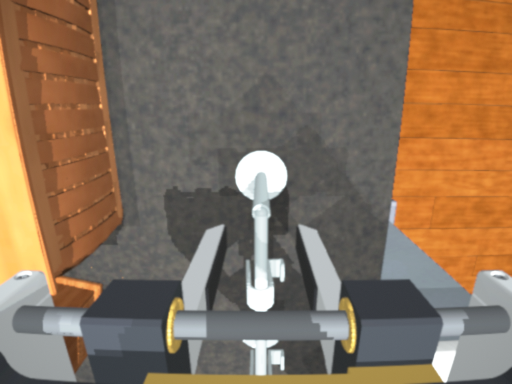

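View pics/s18.png

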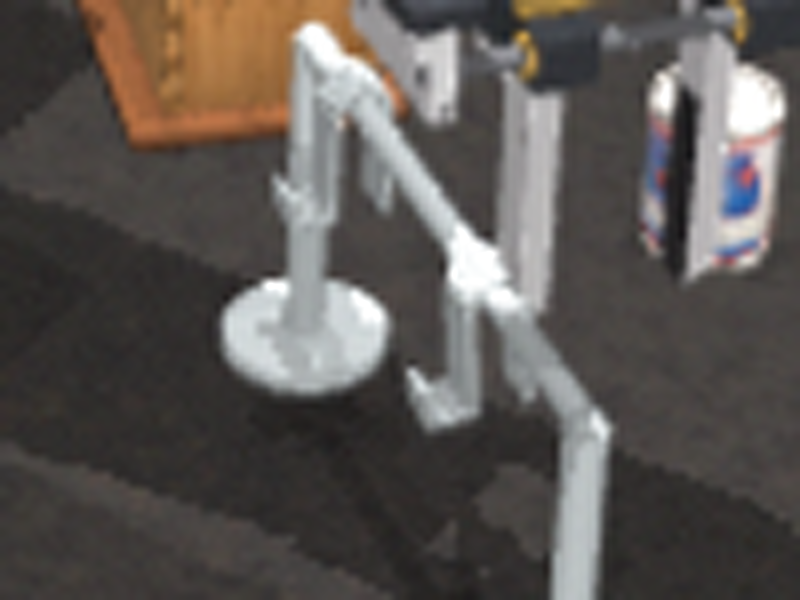

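View pics/t18.png

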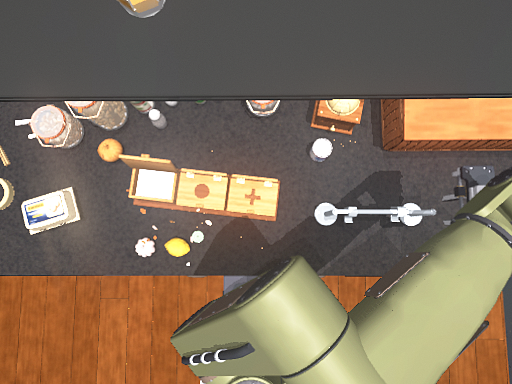

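Call:
step_arm(
  plan=[
    {"grip": 0.0, "slide": [0, -0.01, 0.03], "spin": 0},
    {"grip": 0.0, "slide": [0, 0, 0], "spin": 0},
    {"grip": 0.0, "slide": [0, 0, 0], "spin": 0},
    {"grip": 0.0, "slide": [0, 0, 0], "spin": 0},
    {"grip": 0.0, "slide": [0, 0, 0], "spin": 0},
    {"grip": 0.0, "slide": [0, 0, 0], "spin": 0},
    {"grip": 0.0, "slide": [0, 0, 0], "spin": 0},
    {"grip": 0.0, "slide": [0, 0, 0], "spin": 0},
  ],
)

```text
time_s: 20.15
ee_pos: [0.4395, -0.5191, 0.2226]
eef_rot: [-1.571, 0.0, 3.141]
force: [0.5, 0.3, 0.5]
grip_width: 0.0468
```

```bash
python3 - <<'E'
from h import *
o,c,im=look("w19")
S=cams.calibration("side");im=cams.camera("side")
zoom(im,255,210,315,255,13,"pics/s19.png")
f=lambda p:(((np.array(p)-[255,210])+.5)*13-.5).round(0)
big=cv2.resize(im[210:255,255:315],None,fx=13,fy=13,interpolation=cv2.INTER_CUBIC)
P=[(-13,-56),(-13,-9),(-9,-3),(0,4),(9,-3),(13,-9),(13,-56)]
T=[(-11,-56),(-29,-56),(-29,-43)]
for y0,cols in ((-.3995,[(0,(0,0,255)),(8,(0,255,0))]),(-.271,[(0,(0,0,255)),(8,(0,255,0))])):
  for th,col in cols:
    t=np.radians(th)
    # +th: feet swing to +x about crest (440, 156)
    def W(p): x,z=p; return (.4395+(x*np.cos(t)-z*np.sin(t))/1e3,y0-.011,.156+(x*np.sin(t)+z*np.cos(t))/1e3)
    for L in (P,T):
        q=np.array([f(proj(S,W(p))) for p in L]).astype(int);cv2.polylines(big,[q],False,col,1)
cv2.imwrite("pics/s19o.png",big)
E
```

```text
20.15 [ 0.4395 -0.5191  0.2226] [-1.5707e+00  1.0000e-04  3.1405e+00] grip 0.0468 F [0.5  0.3  0.55] q [-0.922  0.593  1.066  0.     1.483  2.221]
```

View pics/s19o.png

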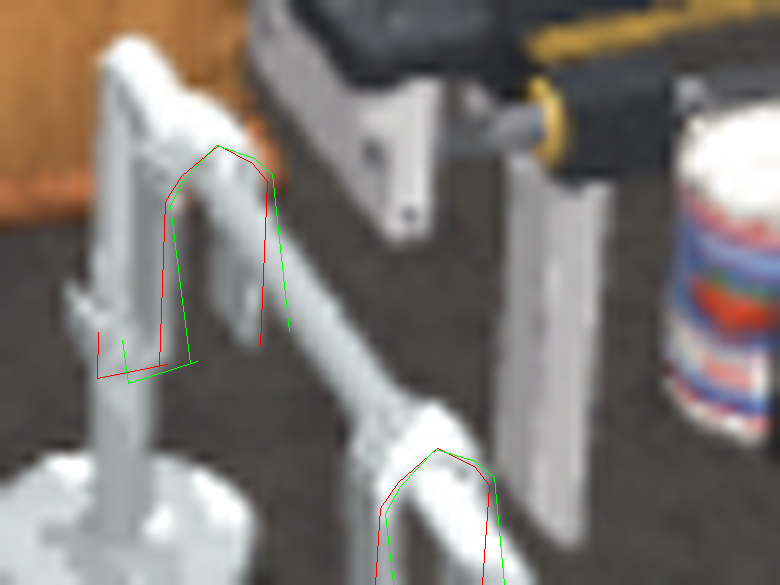

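```bash
python3 - <<'E'
from h import *
S=cams.calibration("side");im=cams.camera("side");print(get_obs()["time_s"])
X0,Y0=258,208
big=cv2.resize(im[Y0:Y0+60,X0:X0+62],None,fx=10,fy=10,interpolation=cv2.INTER_CUBIC)
outs=[]
for th in (0,7):
  b=big.copy()
  for y0,sx,sy in ((-.3995,-1.8,-2.0),(-.271,-1.8,-2.0)):
    f=lambda p:(((np.array(p)-[X0-sx,Y0-sy])+.5)*10-.5).round(0)
    t=np.radians(th)
    P=[(-13,-56),(-13,-9),(-9,-3),(0,4),(9,-3),(13,-9),(13,-56)];T=[(-11,-56),(-29,-56),(-29,-43)]
    W=lambda p:(.4395+(p[0]*np.cos(t)-p[1]*np.sin(t))/1e3,y0-.011,.156+(p[0]*np.sin(t)+p[1]*np.cos(t))/1e3)
    for L in (P,T):
        q=np.array([f(proj(S,W(p))) for p in L]).astype(int);cv2.polylines(b,[q],False,(0,0,255),1)
  outs.append(b[:, 0:390] if 0 else b)
cv2.imwrite("pics/a0.png",outs[0]);cv2.imwrite("pics/a7.png",outs[1])
E
```

```text
20.3
```

View pics/a0.png

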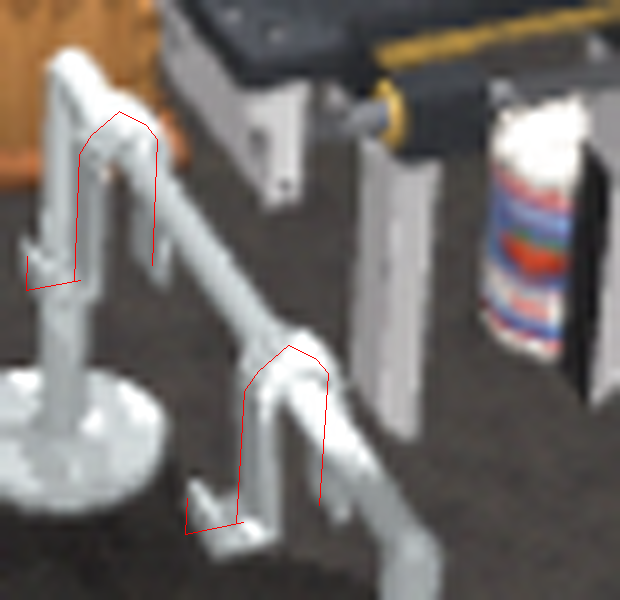

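View pics/a7.png

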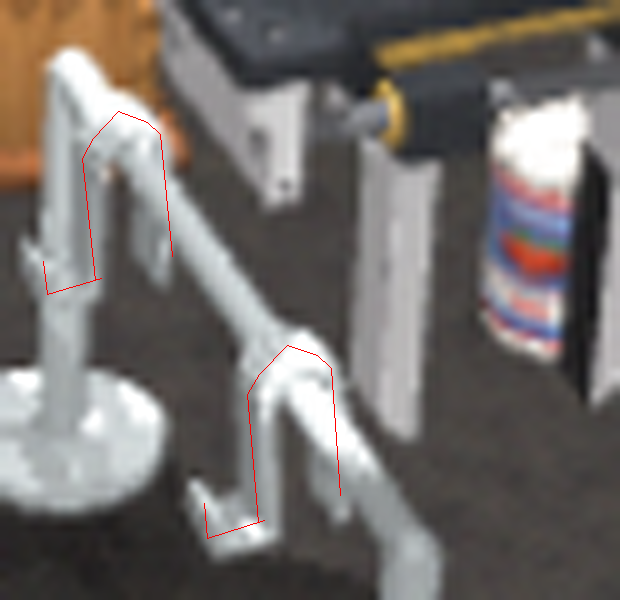

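```bash
python3 - <<'E'
from h import *
T=cams.calibration("top");u,v=(155.5)/4.4-.5+110,(69.5)/4.4-.5+140
b=np.array([.5257,.2935]);x=np.array([.9932,-.1166]);y=np.array([.1166,.9932])
w=atz(T,u,v,.183);d=w[:2]-b;print("pull from box origin mm",d@x*1e3,d@y*1e3)
for a in (88,94,98,100):
    r=np.radians(a);print(a,44-92*np.cos(r)+8.5*np.sin(r),93+92*np.sin(r)+8.5*np.cos(r))
o=get_obs();print(o["force"],o["time_s"])
from station import hand_in
hand_in()
E
```

```text
pull from box origin mm 65.33939073299686 1.535140132003215
88 49.28406833303222 185.24060180772807
94 58.89689001166804 184.18296259707876
98 65.22120387262936 182.92169096606392
100 68.34649824596136 182.1263037669542
[-0.28520986 -0.1055877   0.04572923] 20.3
the job is handed in; nothing more can be done
```

I opened the ring box, which is the left-most one, by its pull. I then took out the hook, hung it over the bar with its toe towards the robot, and handed the job in at 20.3 s.

**What the last checks showed:**
- **Lid:** it stayed back at about 98° (measured from the top camera).
- **Other boxes and bystanders:** the disc and cross boxes are shut. The garlic, lemon, candle and tin look unmoved in the top picture.
- **Hook:** it sits down on the bar about 45 mm to the robot's right of the rail's middle. The robot was clear of everything.
- **Forces:** the highest reading was about 15 N, when I pressed the hook down on the bar to confirm contact.

**What did not match:**
- **Box contents:** a white surface about 35 mm above the box floor hid the toe. It gave no resistance to the fingers. I could only see which way the hook faced after lifting it out.
- **Hook angle:** once released, the hook settled about 7° off vertical, while the fixed hook shows about 0°. This fits my rough estimate of its natural balance with the toe's weight on one side. The angle looked unchanged over the last second before hand-in, so I left it.

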